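# Load the rotary battery charging stand

## Robot

A 6-joint arm with a two-finger parallel gripper is mounted at the origin on the work surface. World frame = base frame: x ahead of the robot, y to its left, z up, the work surface at z = 0. Lengths are in m, angles in degrees, forces in N, time in s.
With the tool pointing down it reaches from about 0.25 to 0.725 m from the base axis. Payload 9.7 kg.
Tool frame: the origin (TCP) lies between the finger pads; the fingertips stand bot.tcp_to_tips ahead of it and the grasp point (between the pads) lies 2 mm behind it (bot.tcp_to_tips is the distance from the TCP to the fingertips, in m); z points along the fingers, y is the line along which they close (so a half turn about z gives the same grasp; the last joint's range is limited). The gripper opens to 85 mm and grips with 20 to 120 N. Pads are 22 mm wide; open, the fingers measure 114 mm over their backs; the gripper's body (76 mm by 85 mm) begins 54 mm behind the grasp point. The pads swing forward as they close: fully open they stand 13 mm farther back than shut.
Start: joints at [-75.745, 4.979, 10.078, 95.1, 0, 90], TCP at [0.135, -0.533, 0.222] pointing down, gripper open.
Joint ranges: [-179.16, 179.16], [-48.56, 103.87], [-65.8, 70.77], [-126.05, 130.52], [-82.76, 87.17], [-180, 180]. Speed limits (degrees/s): [127.2, 127.2, 147.25, 180, 180, 180].

## Interface

Orientations are given as [roll, pitch, yaw] about the fixed x, y, z axes, in that order (R = Rz(yaw) Ry(pitch) Rx(roll)).
In Python, from workcell import sensors, camera, camera_params, bot gives the robot as it stands.
- The arm moves only by the tool apply_moves, never from a script. Its argument "motion" is a list of rows, each an object with "jaw": the opening, from -1 (shut) to 1 (fully open); "xyz": the shift along the tool's x, y, z in mm, a list of three; "twist": the turn about the tool's z in rad. A call has 1 to 5 rows; each row is the pose to reach, as a shift and turn from the pose commanded when the call began, along the tool's axes at that moment; what a row does not reach only later rows make up. A row lasts 1/8 s, in which the tool goes at most 62.5 mm and 10.7 degrees, less where a joint would pass 70% of its speed; a pose out of reach is approached as far as the arm can. A call with a gripper value outside its range is refused whole. The fingers move at their own pace and stop on an object; "grip_force" is the grip in N (left out, the last holds). Time passes only in rows, so rows that repeat a pose let the fingers close. It gives the time, the measured TCP pose, the force, the opening and the grip force at its end, in the units of the state.
- sensors.get_obs(): the state, without advancing time (a new reading comes with each control period).
- camera(name): name is "side" or "top" or "wrist"; returns (picture, depth): 400x640x3 uint8, red, green, blue; 400x640 float32, m along the optical axis (not along the pixel's ray), 0 where there is no reading.
- camera_params(name): a dict with "mtx" (3x3 intrinsics, pixels), "k1" (the pictures are not rectified: a ray, as slopes to the right and down, at radius r is drawn at 1 + k1 r^2 times it, then the intrinsics apply), "rvec" (rotation vector, rad) and "tvec" (3), from world to camera coordinates, as OpenCV has them. Camera axes: x right, y down, z forward; pixel columns grow to the right and rows downward; lengths in m; the calibration is good to about 2 mm. A picture is of the moment at which its call begins: read the wrist's pose just before it. camera_params takes no time and is no camera call; for the wrist camera it gives the pose at the moment of the call.
- bot.job_done(): hands the job in; it is judged then, once.
The state is a dict: "time": time; "q": joint angles; "qd": joint speeds; "joint_efforts": joint torques, N m; "ee_pos": TCP position; "tcp_rot": TCP orientation; "wrist_force": force on the tool from outside, world axes, zero at the start; "torque": the same for the moment, N m; "opening": finger opening in m; "grasp_force": force on a finger pad.
Only numpy, scipy, OpenCV 4.12 (cv2) and the standard library are available. Lean on these libraries where they do the work, as an engineer would, in place of code of your own. Each camera call takes 0.05 s, during which the arm holds its last target. There are 200 camera calls.

## Task

Put every battery pack that lies on the bench on the rotary charging stand, each on the dock of its own colour, lying flat on the ramp between the rails with its brass contacts down at the outer lip. Twist the bar on the hub to click the turntable round, as only the dock at the front is clear of the cover, and finish with the white blank panel clicked in at the front to close the stand. Leave the other things on the bench where they are.

Things in the scene. Friction and masses are not known exactly. Their poses are not given: they have to be found in the camera images.
- stand: fixed charging stand; origin on the bench under the turntable's axis; its front is -x (orange diamond 165 mm out). Clear cover, 102 to 105 mm above the bench: wings at |y| 75 to 150, x -120 to 150 mm; rear part x 20 to 150 mm; 10 mm legs at x -115 and 145, y +-145 mm. Only the notch |y| < 75 mm before and around the hub is open above, so docks are loaded at the front
- turntable (a joint): rad, positive counter-clockwise from above, endless, 0 at the start (white panel at the front). Clicks into rest every 72 degrees (1.257 rad); released within 0.5 rad of a rest it swings in, to 0.02 rad; takes 0.25 N m. Counter-clockwise from the panel come the red, yellow, green, blue docks, 72 degrees apart: -72 x 1, 2, 3, 4 degrees brings each to the front. Disc radius 146, top 22 mm high
- hub_grip (a point): middle of the black bar on top of the hub, on the turntable's axis, 172 mm above the bench, with the turntable's axes (z up). The bar is 60 mm long (x), 14 mm wide (y), from 148 to 182 mm above the bench, on an 18 mm post. Pinch it across y from above and twist, about 1.3 rad a grasp, then regrip
- panel (a point): point on the disc 130 mm from the axis at the inner face of the upright white blank panel (90 mm wide, 60 mm high, 6 mm thick, standing on the disc's rim)
- front_mark (a point): point of the stand 130 mm in front of the axis; panel coincides with it horizontally when the panel is at the front
- dock_red (a point): red dock on the turntable, 95 mm from its axis: a ramp sloping down outwards by 0.22 rad. Origin mid-ramp on its face, 36 mm above the bench; z square to the ramp, -x outwards downhill (to the robot when at the front). Rails 8 mm high, 54 mm apart; lip 14 mm high at the low end, inner face x = -40 mm; upper end open. A docked pack has this frame's axes, its origin at x 0 to -2, y 0, z 0 mm
- dock_yellow (a point): yellow dock on the turntable, 95 mm from its axis: a ramp sloping down outwards by 0.22 rad. Origin mid-ramp on its face, 36 mm above the bench; z square to the ramp, -x outwards downhill (to the robot when at the front). Rails 8 mm high, 54 mm apart; lip 14 mm high at the low end, inner face x = -40 mm; upper end open. A docked pack has this frame's axes, its origin at x 0 to -2, y 0, z 0 mm
- dock_green (a point): green dock on the turntable, 95 mm from its axis: a ramp sloping down outwards by 0.22 rad. Origin mid-ramp on its face, 36 mm above the bench; z square to the ramp, -x outwards downhill (to the robot when at the front). Rails 8 mm high, 54 mm apart; lip 14 mm high at the low end, inner face x = -40 mm; upper end open. A docked pack has this frame's axes, its origin at x 0 to -2, y 0, z 0 mm
- dock_blue (a point): blue dock on the turntable, 95 mm from its axis: a ramp sloping down outwards by 0.22 rad. Origin mid-ramp on its face, 36 mm above the bench; z square to the ramp, -x outwards downhill (to the robot when at the front). Rails 8 mm high, 54 mm apart; lip 14 mm high at the low end, inner face x = -40 mm; upper end open. A docked pack has this frame's axes, its origin at x 0 to -2, y 0, z 0 mm
- pack_red: black battery pack with a red top and band, 76 (x) by 46 (y) by 44 (z) mm, about 0.32 kg, loose, lying flat on the bench; origin in the middle of its underside. The end with the brass contacts is -x. May be absent
- contacts_red (a point): the brass contacts on the -x end of the red pack, 38 mm from its middle, 13 mm above its underside
- pack_yellow: black battery pack with a yellow top and band, 76 (x) by 46 (y) by 44 (z) mm, about 0.32 kg, loose, lying flat on the bench; origin in the middle of its underside. The end with the brass contacts is -x. May be absent
- contacts_yellow (a point): the brass contacts on the -x end of the yellow pack, 38 mm from its middle, 13 mm above its underside
- pack_green: black battery pack with a green top and band, 76 (x) by 46 (y) by 44 (z) mm, about 0.32 kg, loose, lying flat on the bench; origin in the middle of its underside. The end with the brass contacts is -x. May be absent
- contacts_green (a point): the brass contacts on the -x end of the green pack, 38 mm from its middle, 13 mm above its underside
- pack_blue: black battery pack with a blue top and band, 76 (x) by 46 (y) by 44 (z) mm, about 0.32 kg, loose, lying flat on the bench; origin in the middle of its underside. The end with the brass contacts is -x. May be absent
- contacts_blue (a point): the brass contacts on the -x end of the blue pack, 38 mm from its middle, 13 mm above its underside
- bowl: white ceramic bowl of nuts, 116 mm across, 50 mm high, bystander, origin under its middle
- torch: green plastic torch lying along its x, 155 mm long, 48 mm across, bystander
- post_brush: stainless post brush lying along its x, 125 mm long, 34 mm across, bystander
- screwdriver: screwdriver lying on the bench, bystander
- screw_jar: glass jar with a red cap, 64 mm across, 75 mm high, bystander

How it is judged (in metres and radians):
On the way:
1. every pack present rests on the dock of its own colour (x of pack_red in the frame of dock_red between -0.008 and 0.008 m and y of pack_red in the frame of dock_red between -0.008 and 0.008 m and z of pack_red in the frame of dock_red below 0.005 m and angle between the z axis of pack_red and the z axis of dock_red, either way round below 0.1 rad and angle between the x axis of pack_red and the x axis of dock_red, either way round below 0.2 rad and x of contacts_red in the frame of dock_red below -0.02 m and x of pack_yellow in the frame of dock_yellow between -0.008 and 0.008 m and y of pack_yellow in the frame of dock_yellow between -0.008 and 0.008 m and z of pack_yellow in the frame of dock_yellow below 0.005 m and angle between the z axis of pack_yellow and the z axis of dock_yellow, either way round below 0.1 rad and angle between the x axis of pack_yellow and the x axis of dock_yellow, either way round below 0.2 rad and x of contacts_yellow in the frame of dock_yellow below -0.02 m and x of pack_green in the frame of dock_green between -0.008 and 0.008 m and y of pack_green in the frame of dock_green between -0.008 and 0.008 m and z of pack_green in the frame of dock_green below 0.005 m and angle between the z axis of pack_green and the z axis of dock_green, either way round below 0.1 rad and angle between the x axis of pack_green and the x axis of dock_green, either way round below 0.2 rad and x of contacts_green in the frame of dock_green below -0.02 m and x of pack_blue in the frame of dock_blue between -0.008 and 0.008 m and y of pack_blue in the frame of dock_blue between -0.008 and 0.008 m and z of pack_blue in the frame of dock_blue below 0.005 m and angle between the z axis of pack_blue and the z axis of dock_blue, either way round below 0.1 rad and angle between the x axis of pack_blue and the x axis of dock_blue, either way round below 0.2 rad and x of contacts_blue in the frame of dock_blue below -0.02 m), for 0.2 s.
At the end, for the whole second after the job is handed in: Every pack present rests on its own colour's dock: within 8 mm along and across, 5 mm off the ramp, 0.1 rad of the ramp's slope, 0.2 rad along it, contacts at the outer lip; the turntable is at rest with the white panel within 12 mm (5 degrees) of the front mark (all of step 1 and linear speed of each of pack_red, pack_yellow, pack_green, pack_blue below 0.02 m/s and horizontal distance between panel and front_mark below 0.012 m and velocity of joint turntable between -0.05 and 0.05 rad/s); the robot touches nothing.
It fails at once if a bystander is moved more than 30 mm (distance of any of bowl, torch, post_brush, screwdriver, screw_jar from where it was at the start of the episode above 0.03 m).
Of pack_red, pack_yellow, pack_green, pack_blue only 2 to 4 are there at a start; the rules pass over those that are not, and their reading is None.
At some moment in a run one of pack_red, pack_yellow, pack_green, pack_blue may be knocked a few centimetres aside while the robot is not near it.
It also fails if it takes over 210 s, if anything falls off the work surface, if the arm or the gripper's body presses on something with over 40 N, if the wrist force passes 120 N, or if a joint passes its speed limit or range.

## Working session

There is one attempt and no reset: what is moved stays moved. The work goes in short steps, Python scripts to look and compute and a tool call to move; the robot and the scene stay as the last step left them, time stands still between calls to the robot, and variables do not carry over. Pictures are saved under pics/ and viewed, at most 14 in all, crops included, and the job is handed in when it is done.

Besides the shell and the picture viewer there is one more tool, called after "Emit:" by a JSON object that holds its "api" and its "payload". apply_moves: Moves the arm, as the interface text tells. Its arguments: {"type":"object","properties":{"motion":{"type":"array","items":{"type":"object","properties":{"jaw":{"type":"number"},"xyz":{"type":"array","items":{"type":"number"}},"twist":{"type":"number"}}}},"grip_force":{"type":"number"}},"required":["motion"]}

```bash
ls; mkdir -p pics
python3 - <<'E'
from workcell import sensors,camera,camera_params,bot
import cv2,numpy as np
print(sensors.get_obs(), bot.tcp_to_tips)
for n in ("top","side"):
    p,d=camera(n); cv2.imwrite(f"pics/{n}0.png",p[:,:,::-1]); np.savez(f"{n}0.npz",p=p,d=d); print(n,camera_params(n), (d>0).mean())
E
```

```text
pics
{'time': 0.0, 'q': array([-7.57450974e+01,  5.01097477e+00,  1.00346300e+01,  9.50985967e+01,
       -3.43925242e-04,  8.99994842e+01]), 'qd': array([ 0.03035276,  0.03068551, -0.05730915,  0.03871447,  0.09450637,
        0.02676789]), 'joint_efforts': array([-2.22994968e-03, -5.20389998e+01,  4.64802969e+01,  1.63462147e-02,
       -1.50396418e-04,  1.07417614e-05]), 'ee_pos': array([ 0.13537069, -0.53283945,  0.22118585]), 'tcp_rot': array([-1.79925059e+02,  3.43250309e-04,  1.42554188e+01]), 'wrist_force': array([ 0.44863654, -0.24404476,  0.26359699]), 'torque': array([-0.00511543,  0.02316789,  0.02840932]), 'grasp_force': 0.0, 'opening': 0.08541493912086472} 0.017
top {'mtx': array([[468.02781441,   0.        , 318.05127662],
       [  0.        , 468.02781441, 209.61313343],
       [  0.        ,   0.        ,   1.        ]]), 'k1': -0.021482380633222532, 'rvec': array([ 2.18549743, -2.01524736,  0.21053564]), 'tvec': array([-0.01561444,  0.5127823 ,  1.5621978 ])} 0.99581640625
side {'mtx': array([[445.31772468,   0.        , 316.65626209],
       [  0.        , 445.31772468, 196.09420025],
       [  0.        ,   0.        ,   1.        ]]), 'k1': -0.12516298236470025, 'rvec': array([ 2.27248927, -0.76183737,  0.29767162]), 'tvec': array([-0.40772489,  0.31155176,  1.31585457])} 0.99598828125
```

View pics/top0.png

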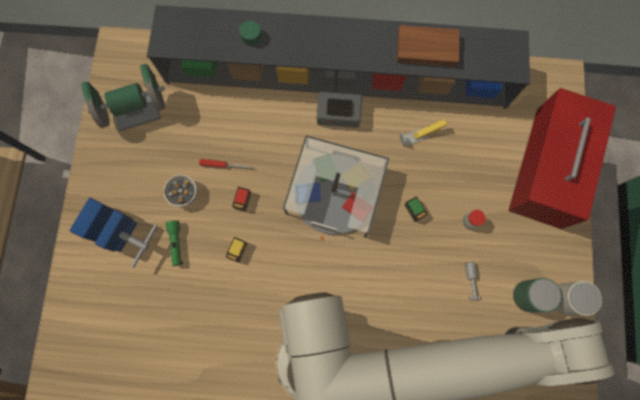

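View pics/side0.png

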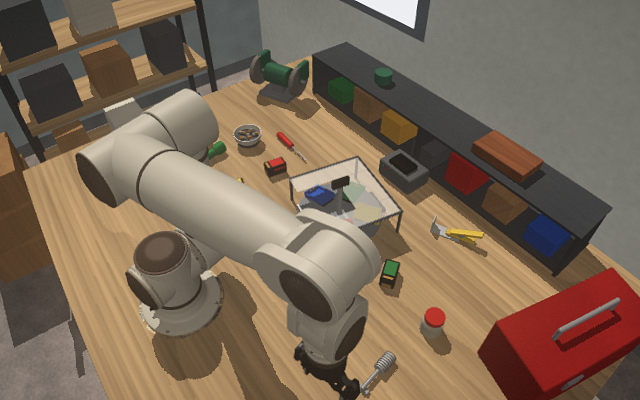

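The top view shows the stand at about (338,187) with its orange diamond at (322,238). The packs are red at (242,199), yellow at (236,249) and green at (417,209), and there is no blue pack. In the side view, blue appears only on the dock.

```bash
cat > h.py <<'E'
import cv2,numpy as np
from workcell import sensors,camera,camera_params,bot
from scipy.spatial.transform import Rotation as Ro
def rays(P,uv):
    uv=np.atleast_2d(uv).astype(float); K=P["mtx"]
    s=np.c_[(uv[:,0]-K[0,2])/K[0,0],(uv[:,1]-K[1,2])/K[1,1]]; u=s.copy()
    for _ in range(20): u=s/(1+P["k1"]*(u**2).sum(1,keepdims=True))
    R=cv2.Rodrigues(P["rvec"])[0]
    return -R.T@P["tvec"], np.c_[u,np.ones(len(u))]@R, np.c_[u,np.ones(len(u))],R
def onplane(P,uv,z):
    c,d,_,_=rays(P,uv); return c+d*((z-c[2])/d[:,2:])
def fromdepth(P,uv,dep):
    c,d,_,_=rays(P,uv); return c+d*np.asarray(dep)[:,None]
def project(P,X):
    X=np.atleast_2d(X)@cv2.Rodrigues(P["rvec"])[0].T+P["tvec"]; s=X[:,:2]/X[:,2:]
    s=s*(1+P["k1"]*(s**2).sum(1,keepdims=True)); K=P["mtx"]
    return np.c_[s[:,0]*K[0,0]+K[0,2],s[:,1]*K[1,1]+K[1,2]]
HUE={"red":((0,6),(172,180)),"yellow":((18,32),),"green":((45,80),),"blue":((105,125),),"orange":((7,17),)}
def cmask(p,c,s=120,v=60):
    h=cv2.cvtColor(p,cv2.COLOR_RGB2HSV); m=0
    for a,b in HUE[c]: m=m|cv2.inRange(h,(a,s,v),(b,255,255))
    return m
def blobs(m,lo=15):
    n,l,st,ce=cv2.connectedComponentsWithStats(m)
    return [(ce[i].round(1),st[i,4],l==i) for i in range(1,n) if st[i,4]>=lo]
E
python3 - <<'E'
from h import *
f=np.load("top0.npz");p=f["p"];d=f["d"];P=camera_params("top")
for c in ("red","yellow","green"):
    for ce,a,m in blobs(cmask(p,c),30):
        if 190<ce[0]<440 and 160<ce[1]<270:
            vv,uu=np.nonzero(m); X=fromdepth(P,np.c_[uu,vv],d[vv,uu]); hi=X[:,2]>.035
            print(c,ce,a,onplane(P,ce,.044)[0].round(4),np.percentile(X[:,2],[5,50,95]).round(3), cv2.minAreaRect(onplane(P,np.c_[uu,vv],.044)[:,:2].astype(np.float32)))
for ce,a,m in blobs(cmask(p,"orange",150,90),4):
    if 300<ce[0]<345 and 230<ce[1]<245: print("or",ce,a,onplane(P,ce,0))
# hub bar by depth
vv,uu=np.mgrid[130:245,270:400];vv=vv.ravel();uu=uu.ravel()
X=fromdepth(P,np.c_[uu,vv],d[vv,uu]); m=X[:,2]>.16; print("hub",m.sum(),X[m].mean(0),X[m].max(0), cv2.minAreaRect(X[m][:,:2].astype(np.float32)))
im=[cv2.resize(p[y-25:y+25,x-25:x+25],(400,400),interpolation=cv2.INTER_CUBIC) for x,y in ((242,199),(236,249),(417,209))]
im.append(cv2.resize(p[130:245,280:395],(400,400),interpolation=cv2.INTER_CUBIC))
cv2.imwrite("pics/c0.png",cv2.resize(np.vstack([np.hstack(im[:2]),np.hstack(im[2:])]),(600,600))[:,:,::-1])
E
```

```text
red [211.9 162.9] 150 [0.6543 0.4175 0.044 ] [0.015 0.023 0.032] ((0.6541846990585327, 0.4168705940246582), (0.09554214775562286, 0.02172144688665867), 87.92573547363281)
red [241.3 195.7] 165 [0.5429 0.2987 0.044 ] [0.038 0.045 0.052] ((0.5429549217224121, 0.2981819808483124), (0.040539342910051346, 0.05292607471346855), 80.36090850830078)
red [349.2 202.8] 129 [ 0.5478 -0.0802  0.044 ] [0.035 0.043 0.053] ((0.5517411231994629, -0.08541394770145416), (0.032895684242248535, 0.0658959448337555), 61.17892074584961)
yellow [235.8 248. ] 229 [0.358 0.296 0.044] [0.039 0.045 0.051] ((0.35424715280532837, 0.29714855551719666), (0.04414911940693855, 0.07183242589235306), 72.72235870361328)
or [321.4 237.8] 5 [[0.4237575 0.0071384 0.       ]]
hub 145 [ 0.42023232 -0.02065146  0.75258053] [ 0.61300442 -0.01107021  1.63540763] ((0.39189380407333374, -0.01493176817893982), (0.02010214328765869, 0.442982941865921), 86.40382385253906)
```

View pics/c0.png

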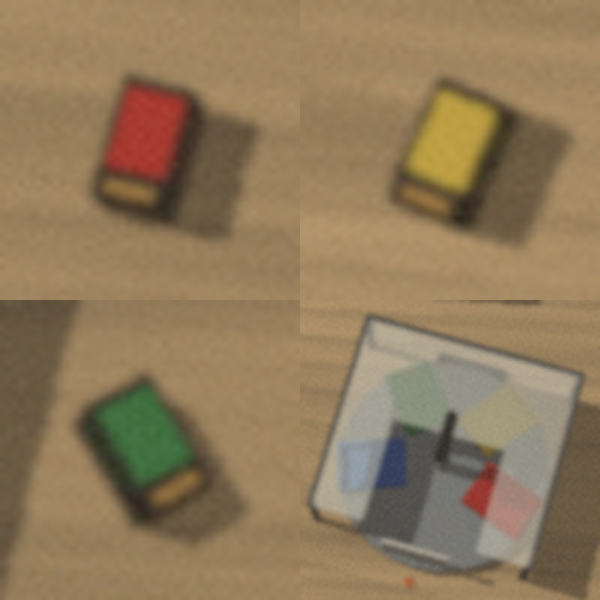

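The contacts (brass) face the robot side on all three packs. The stand is yawed about -15°, and there is no blue pack. I'll move the wrist camera over the stand.

Emit:
{"api": "apply_moves", "payload": {"motion": [{"xyz": [50,-50,-40],"jaw": 1},{"xyz": [100,-100,-80],"jaw": 1},{"xyz": [150,-150,-120],"jaw": 1},{"xyz": [200,-200,-160],"jaw": 1},{"xyz": [230,-230,-180],"jaw": 1}]}}

```text
validation failed for argument at $.mo...
```

Emit:
{"api": "apply_moves", "payload": {"motion": [{"xyz": [40,-40,0],"jaw": 1},{"xyz": [80,-80,0],"jaw": 1},{"xyz": [120,-120,0],"jaw": 1},{"xyz": [160,-160,0],"jaw": 1},{"xyz": [200,-200,0],"jaw": 1}]}}

```text
validation failed for argument at $.mo...
```

Run:
```python
from h import *
o=sensors.get_obs();print(o["time"],o["ee_pos"],o["tcp_rot"],o["q"])
P=camera_params("wrist");p,d=camera("wrist");np.savez("w1.npz",p=p,d=d,**P)
print(rays(P,[[320,200]])[:2]); cv2.imwrite("pics/w1.png",p[:,:,::-1])
```

```text
0.1 [ 0.13537738 -0.53288204  0.22126144] [-1.79933712e+02  1.08289019e-03  1.42548593e+01] [-7.57451194e+01  5.00940113e+00  1.00413854e+01  9.50982722e+01
 -1.08286479e-03  9.00000226e+01]
(array([ 0.20532699, -0.51538647,  0.37258271]), array([[-0.26849803, -0.08232719, -0.95985073]]))
```

View pics/w1.png

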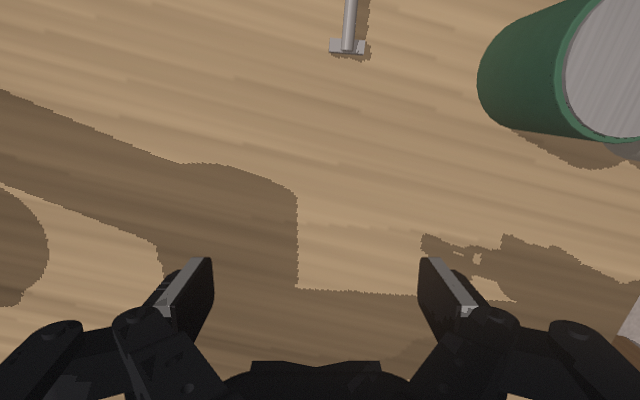

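The wrist view shows the tool's +x side, with the fingers at the bottom. It looks like the row needs every field, so I'll retry with twist included.

Emit:
{"api": "apply_moves", "payload": {"motion": [{"xyz": [50,-50,-40],"jaw": 1,"twist": 0.1},{"xyz": [100,-100,-80],"jaw": 1,"twist": 0.2},{"xyz": [150,-150,-120],"jaw": 1,"twist": 0.3},{"xyz": [200,-200,-160],"jaw": 1,"twist": 0.4},{"xyz": [230,-230,-180],"jaw": 1,"twist": 0.5}]}}

```text
time: 0.78
ee_pos: [0.2753, -0.297, 0.3751]
tcp_rot: [180.0, -0.0, -14.6]
wrist_force: [0.8, -0.2, 0.5]
opening: 0.0854
grasp_force: 0.0
```

Emit:
{"api": "apply_moves", "payload": {"motion": [{"xyz": [26,-56,0],"jaw": 1,"twist": 0},{"xyz": [52,-112,0],"jaw": 1,"twist": 0},{"xyz": [80,-168,0],"jaw": 1,"twist": 0},{"xyz": [107,-224,0],"jaw": 1,"twist": 0},{"xyz": [134,-280,0],"jaw": 1,"twist": 0}]}}

```text
time: 1.4
ee_pos: [0.468, -0.0896, 0.3742]
tcp_rot: [-178.6, 0.0, -11.6]
wrist_force: [1.2, -0.1, 0.2]
opening: 0.0855
grasp_force: 0.0
```

Emit:
{"api": "apply_moves", "payload": {"motion": [{"xyz": [0,0,0],"jaw": 1,"twist": 0},{"xyz": [0,0,0],"jaw": 1,"twist": 0}]}}

```text
time: 1.65
ee_pos: [0.4665, -0.0926, 0.3741]
tcp_rot: [-178.7, 0.1, -12.0]
wrist_force: [-1.0, -1.2, 0.4]
opening: 0.0854
grasp_force: 0.0
```

Run:
```python
from h import *
o=sensors.get_obs();print(o["time"],o["ee_pos"],o["tcp_rot"],o["q"])
P=camera_params("wrist");p,d=camera("wrist");np.savez("w1.npz",p=p,d=d,**P)
cv2.imwrite("pics/w2.png",p[:,:,::-1])
vv,uu=np.nonzero(d>0); X=fromdepth(P,np.c_[uu,vv],d[vv,uu]); 
for lo,hi in ((.176,.19),(.098,.11)):
    m=(X[:,2]>lo)&(X[:,2]<hi)&(vv<300)&(d[vv,uu]>.2); print(lo,m.sum(),cv2.minAreaRect(X[m][:,:2].astype(np.float32)) if m.sum() else 0, uu[m].mean(),vv[m].mean())
for ce,a,m in blobs(cmask(p,"orange",150,60),10): print("or",ce,a,onplane(P,ce,0))
```

```text
1.65 [ 0.46649737 -0.09259052  0.37408526] [-1.78665952e+02  6.51348342e-02 -1.19972153e+01] [-12.05188814   1.49936386  24.10536523 112.67240938   1.33398549
 179.94531234]
0.176 1060 ((0.5871065258979797, -0.02755892463028431), (0.01513596810400486, 0.05948328226804733), 78.18811798095703) 225.86603773584906 62.18584905660377
0.098 29044 ((0.5630923509597778, -0.02197493612766266), (0.30168139934539795, 0.19103530049324036), 78.32106018066406) 243.59327227654592 70.71154111003995
or [265.2 187.2] 56 [[0.42487984 0.00567512 0.        ]]
```

View pics/w2.png

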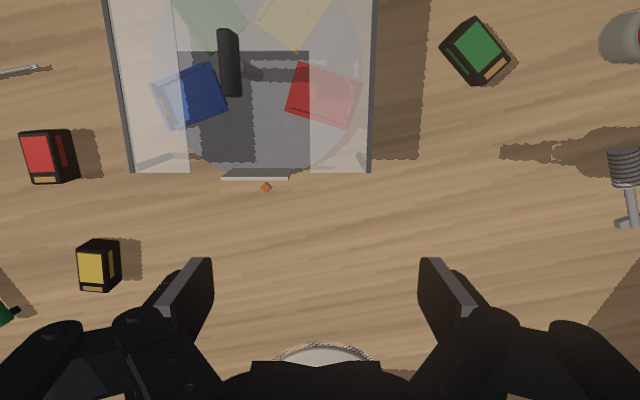

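The wrist view shows the hub bar at (228,62), the diamond at (265,187) and the red, yellow and green packs at (48,160), (98,266) and (475,50). There are three packs, with the brass ends facing the robot. Joint 6 is at its limit, so I'll use the half-turned grasp.

Emit:
{"api": "apply_moves", "payload": {"motion": [{"xyz": [0,0,0],"jaw": 1,"twist": -0.18},{"xyz": [0,0,0],"jaw": 1,"twist": -0.36},{"xyz": [0,0,0],"jaw": 1,"twist": -0.54},{"xyz": [0,0,0],"jaw": 1,"twist": -0.72},{"xyz": [0,0,0],"jaw": 1,"twist": -0.9}]}}

```text
time: 2.33
ee_pos: [0.4659, -0.0932, 0.3748]
tcp_rot: [-179.2, -1.1, 39.8]
wrist_force: [-0.1, 0.7, -0.0]
opening: 0.0855
grasp_force: 0.0
```

Emit:
{"api": "apply_moves", "payload": {"motion": [{"xyz": [0,0,0],"jaw": 1,"twist": -0.18},{"xyz": [0,0,0],"jaw": 1,"twist": -0.36},{"xyz": [0,0,0],"jaw": 1,"twist": -0.54},{"xyz": [0,0,0],"jaw": 1,"twist": -0.72},{"xyz": [0,0,0],"jaw": 1,"twist": -0.9}]}}

```text
time: 2.95
ee_pos: [0.4659, -0.0932, 0.3748]
tcp_rot: [179.7, -1.3, 91.4]
wrist_force: [0.3, 0.5, 0.1]
opening: 0.0853
grasp_force: 0.0
```

Emit:
{"api": "apply_moves", "payload": {"motion": [{"xyz": [0,0,0],"jaw": 1,"twist": -0.18},{"xyz": [0,0,0],"jaw": 1,"twist": -0.36},{"xyz": [0,0,0],"jaw": 1,"twist": -0.54},{"xyz": [0,0,0],"jaw": 1,"twist": -0.72},{"xyz": [0,0,0],"jaw": 1,"twist": -0.9}]}}

```text
time: 3.58
ee_pos: [0.4659, -0.0932, 0.3748]
tcp_rot: [178.8, -0.5, 143.0]
wrist_force: [0.3, 0.4, -0.6]
opening: 0.0856
grasp_force: 0.0
```

Emit:
{"api": "apply_moves", "payload": {"motion": [{"xyz": [0,0,0],"jaw": 1,"twist": -0.18},{"xyz": [0,0,0],"jaw": 1,"twist": -0.36},{"xyz": [0,0,0],"jaw": 1,"twist": -0.4},{"xyz": [0,0,0],"jaw": 1,"twist": -0.4}]}}

```text
time: 4.08
ee_pos: [0.4661, -0.0931, 0.3748]
tcp_rot: [178.7, -0.0, 165.5]
wrist_force: [0.4, -0.4, 0.5]
opening: 0.0854
grasp_force: 0.0
```

```bash
cat > go.py <<'E'
# usage: go.py x y z yaw : shift/twist in tool axes from the current measured pose
import sys; from h import *
x,y,z,w=map(float,sys.argv[1:5]); o=sensors.get_obs(); p=o["ee_pos"]; a=o["tcp_rot"][2]
R=Ro.from_euler("xyz",[180,0,a],degrees=True)
print(o["time"],p.round(4),o["tcp_rot"].round(2),"q",o["q"].round(1))
print("shift mm",(R.inv().apply(np.array([x,y,z])-p)*1000).round(1),"twist",round(-np.radians((w-a+180)%360-180),3))
E
python3 go.py .5868 -.0277 .25 168.3
```

```text
4.075 [ 0.4661 -0.0931  0.3748] [ 1.7866e+02 -3.0000e-02  1.6552e+02] q [-12.1   1.4  24.1 112.7   1.3   2.4]
shift mm [-100.5   93.5  124.8] twist -0.048
```

The commanded pose kept a harmless 1.3° tilt. I'll account for it in the helper.

```bash
sed -i 's/\[180,0,a\]/o["tcp_rot"]/' go.py; python3 go.py .5868 -.0277 .25 168.3;python3 go.py .5868 -.0277 .171 168.3
```

```text
4.075 [ 0.4661 -0.0931  0.3748] [ 1.7866e+02 -3.0000e-02  1.6552e+02] q [-12.1   1.4  24.1 112.7   1.3   2.4]
shift mm [-100.6   90.5  126.9] twist -0.048
4.075 [ 0.4661 -0.0931  0.3748] [ 1.7866e+02 -3.0000e-02  1.6552e+02] q [-12.1   1.4  24.1 112.7   1.3   2.4]
shift mm [-100.6   88.7  205.9] twist -0.048
```

Emit:
{"api": "apply_moves", "payload": {"motion": [{"xyz": [-33,30,0],"jaw": 1,"twist": -0.05},{"xyz": [-67,60,40],"jaw": 1,"twist": -0.05},{"xyz": [-100,90,80],"jaw": 1,"twist": -0.05},{"xyz": [-100.5,90.5,127],"jaw": 1,"twist": -0.05},{"xyz": [-100.5,90.5,127],"jaw": 1,"twist": -0.05}]}}

```text
time: 4.7
ee_pos: [0.5852, -0.0268, 0.2452]
tcp_rot: [178.7, -0.5, 168.4]
wrist_force: [-0.5, -0.7, 0.4]
opening: 0.0853
grasp_force: 0.0
```

```bash
python3 go.py .5868 -.0277 .171 168.3
```

```text
4.7 [ 0.5852 -0.0268  0.2452] [178.72  -0.47 168.44] q [-3.3 11.  19.4 98.7  1.3  8.3]
shift mm [-2.3 -2.2 74.1] twist 0.002
```

Emit:
{"api": "apply_moves", "payload": {"motion": [{"xyz": [-2,-2,37],"jaw": 1,"twist": 0},{"xyz": [-2,-2,74],"jaw": 1,"twist": 0},{"xyz": [-2,-2,74],"jaw": -1,"twist": 0},{"xyz": [-2,-2,74],"jaw": -1,"twist": 0},{"xyz": [-2,-2,74],"jaw": -1,"twist": 0}], "grip_force": 60}}

```text
time: 5.32
ee_pos: [0.59, -0.0276, 0.178]
tcp_rot: [178.6, 0.2, 168.5]
wrist_force: [-0.1, 0.6, 0.0]
opening: 0.0324
grasp_force: 0.0
```

Emit:
{"api": "apply_moves", "payload": {"motion": [{"xyz": [0,0,0],"jaw": -1,"twist": 0},{"xyz": [0,0,0],"jaw": -1,"twist": 0},{"xyz": [0,0,0],"jaw": -1,"twist": 0},{"xyz": [0,0,0],"jaw": -1,"twist": 0}]}}

```text
time: 5.82
ee_pos: [0.589, -0.0273, 0.1751]
tcp_rot: [178.6, -0.0, 168.5]
wrist_force: [-0.2, 0.6, -1.0]
opening: 0.0002
grasp_force: 0.0
```

The fingers shut on nothing, so I'll look.

Run:
```python
from h import *
P=camera_params("wrist");p,d=camera("wrist")
s,ds=camera("side");t,dt=camera("top");Ps=camera_params("side")
H=np.array([.5868,-.0277,.182]); tip=sensors.get_obs()["ee_pos"]
for n,q in (("side",Ps),("top",camera_params("top")),("wrist",P)): print(n,project(q,[H,tip]))
a=cv2.resize(s[120:270,240:430],(380,300));b=cv2.resize(t[120:270,250:440],(380,300))
c=cv2.resize(p,(480,300)); cv2.imwrite("pics/c3.png",np.vstack([np.hstack([a,b]),np.hstack([c,np.zeros((300,280,3),np.uint8)])])[:,:,::-1])
```

```text
side [[340.89695335 178.75240236]
 [341.30405414 179.94264622]]
top [[336.30048518 180.04353157]
 [336.16497551 179.94517726]]
wrist [[313.63962582 253.76408691]
 [315.12137824 251.65515183]]
```

View pics/c3.png

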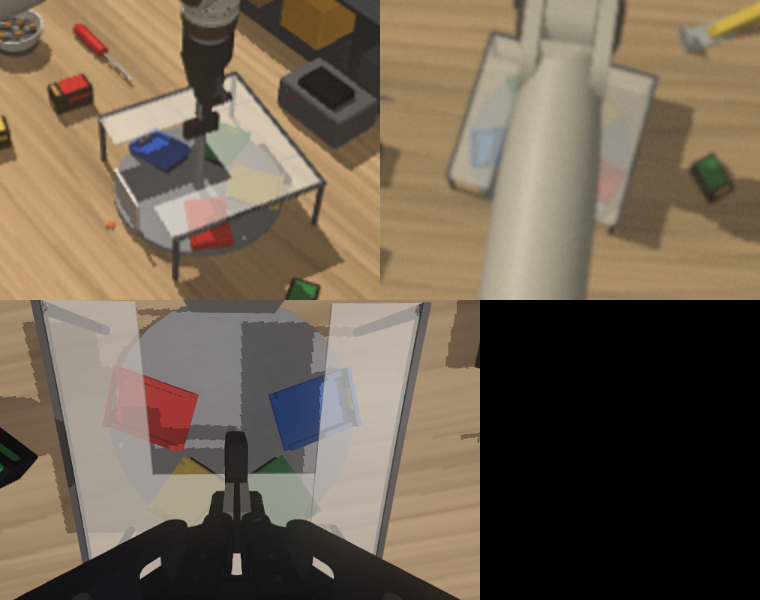

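The bar lies in line with the fingers, about (235,455) in the wrist tile. I'll check the depth around the fingers.

Run:
```python
from h import *
P=camera_params("wrist");p,d=camera("wrist"); Q=np.load("w1.npz"); 
print(sensors.get_obs()["opening"],sensors.get_obs()["grasp_force"])
R=cv2.Rodrigues(P["rvec"])[0]
for v in range(170,310,8):
    X=fromdepth(P,[[u,v] for u in (302,308,315,322,328)],d[v,[302,308,315,322,328]]); print(v,d[v,315].round(3),X[2].round(3),X[:,2].round(3))
cv2.imwrite("pics/c4.png",cv2.resize(p[150:350,215:415],(600,600))[:,:,::-1])
```

```text
-9.655697190608144e-05 0.0
170 0.301 [ 0.579 -0.022  0.03 ] [0.02  0.033 0.03  0.021 0.023]
178 0.172 [ 0.558 -0.021  0.158] [0.155 0.159 0.158 0.158 0.022]
186 0.154 [ 0.557 -0.021  0.177] [0.173 0.176 0.177 0.175 0.17 ]
194 0.152 [ 0.56  -0.022  0.18 ] [0.181 0.181 0.18  0.182 0.181]
202 0.152 [ 0.563 -0.022  0.181] [0.18  0.181 0.181 0.181 0.18 ]
210 0.152 [ 0.566 -0.023  0.182] [0.181 0.182 0.182 0.182 0.181]
218 0.153 [ 0.57  -0.024  0.182] [0.181 0.182 0.182 0.181 0.18 ]
226 0.155 [ 0.574 -0.024  0.181] [0.18  0.182 0.181 0.181 0.18 ]
234 0.156 [ 0.578 -0.025  0.181] [0.18  0.182 0.181 0.181 0.18 ]
242 0.156 [ 0.581 -0.026  0.182] [0.18  0.181 0.182 0.181 0.18 ]
250 0.142 [ 0.579 -0.026  0.196] [0.193 0.195 0.196 0.196 0.196]
258 0.136 [ 0.579 -0.026  0.203] [0.203 0.203 0.203 0.203 0.203]
266 0.128 [ 0.579 -0.026  0.21 ] [0.21  0.208 0.21  0.209 0.209]
274 0.124 [ 0.579 -0.026  0.215] [0.216 0.215 0.215 0.215 0.217]
282 0.118 [ 0.579 -0.026  0.221] [0.221 0.221 0.221 0.221 0.221]
290 0.119 [ 0.582 -0.027  0.221] [0.228 0.227 0.221 0.228 0.228]
298 0.121 [ 0.586 -0.028  0.22 ] [0.232 0.233 0.22  0.23  0.232]
306 0.12 [ 0.588 -0.028  0.222] [0.326 0.233 0.222 0.231 0.237]
```

View pics/c4.png

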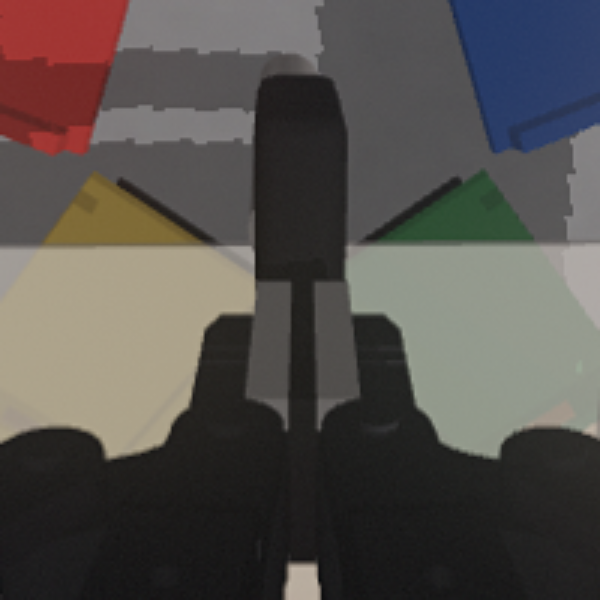

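Run:
```python
from h import *
Q=np.load("w1.npz");d=Q["d"];P={k:Q[k] for k in("mtx","k1","rvec","tvec")}; print(P["mtx"][0])
R=Ro.from_euler("xyz",[-178.666,.065,-11.997],degrees=True); T=np.array([.4665,-.0926,.3741])
for u,v in ((200,262),(206,262),(208,275),(208,290),(205,305),(185,300),(425,262),(424,280),(424,300)):
    X=fromdepth(P,[[u,v]],[d[v,u]]); print(u,v,d[v,u].round(3),(R.inv().apply(X-T)*1000).round(1))
```

```text
[344.89824298   0.         315.35523696]
200 262 0.132 [[ 12.2 -44.4 -30.8]]
206 262 0.135 [[ 11.  -42.9 -28.4]]
208 275 0.137 [[  5.3 -42.6 -28.3]]
208 290 0.138 [[ -1.3 -43.1 -28.4]]
205 305 0.135 [[ -4.9 -43.1 -33.4]]
185 300 0.114 [[  8.7 -43.  -51.3]]
425 262 0.133 [[ 11.7  42.1 -29.9]]
424 280 0.135 [[  4.   42.3 -30. ]]
424 300 0.136 [[ -3.6  42.4 -32. ]]
```

By the camera, the fingertips sit about 14 mm behind the reported TCP when shut (28 mm when open). That puts them 31 mm higher than stated, which is why they closed just above the bar. I'll reopen, go 35 mm lower and grip.

Emit:
{"api": "apply_moves", "payload": {"motion": [{"xyz": [0,0,-5],"jaw": 1,"twist": 0},{"xyz": [0,0,-5],"jaw": 1,"twist": 0},{"xyz": [0,0,-5],"jaw": 1,"twist": 0},{"xyz": [0,0,-5],"jaw": 1,"twist": 0},{"xyz": [0,0,-5],"jaw": 1,"twist": 0}]}}

```text
time: 6.65
ee_pos: [0.589, -0.0275, 0.1801]
tcp_rot: [178.6, -0.0, 168.5]
wrist_force: [0.2, 1.3, 0.3]
opening: 0.0851
grasp_force: 0.0
```

Emit:
{"api": "apply_moves", "payload": {"motion": [{"xyz": [0,0,20],"jaw": 1,"twist": 0},{"xyz": [0,0,40],"jaw": 1,"twist": 0},{"xyz": [0,0,40],"jaw": 1,"twist": 0},{"xyz": [0,0,40],"jaw": -1,"twist": 0},{"xyz": [0,0,40],"jaw": -1,"twist": 0}]}}

```text
time: 7.28
ee_pos: [0.5897, -0.0266, 0.1413]
tcp_rot: [178.6, 0.1, 168.5]
wrist_force: [-0.4, -0.2, 0.7]
opening: 0.0518
grasp_force: 0.0
```

Emit:
{"api": "apply_moves", "payload": {"motion": [{"xyz": [0,0,0],"jaw": -1,"twist": 0},{"xyz": [0,0,0],"jaw": -1,"twist": 0},{"xyz": [0,0,0],"jaw": -1,"twist": 0},{"xyz": [0,0,0],"jaw": -1,"twist": 0},{"xyz": [0,0,0],"jaw": -1,"twist": 0}]}}

```text
time: 7.9
ee_pos: [0.5893, -0.0271, 0.1407]
tcp_rot: [178.7, 0.0, 168.5]
wrist_force: [-2.0, -3.2, 5.6]
opening: 0.0136
grasp_force: 60.1
```

The bar is gripped at 13.6 mm. I'll twist it by 1.26.

Emit:
{"api": "apply_moves", "payload": {"motion": [{"xyz": [0,0,0],"jaw": -1,"twist": 0.17},{"xyz": [0,0,0],"jaw": -1,"twist": 0.34},{"xyz": [0,0,0],"jaw": -1,"twist": 0.51},{"xyz": [0,0,0],"jaw": -1,"twist": 0.68},{"xyz": [0,0,0],"jaw": -1,"twist": 0.85}]}}

```text
time: 8.52
ee_pos: [0.5875, -0.0295, 0.1407]
tcp_rot: [179.4, -0.8, 119.4]
wrist_force: [-13.6, -16.9, 9.7]
opening: 0.0131
grasp_force: 59.6
```

Emit:
{"api": "apply_moves", "payload": {"motion": [{"xyz": [0,0,0],"jaw": -1,"twist": 0.17},{"xyz": [0,0,0],"jaw": -1,"twist": 0.34},{"xyz": [0,0,0],"jaw": -1,"twist": 0.41},{"xyz": [0,0,0],"jaw": -1,"twist": 0.41}]}}

```text
time: 9.02
ee_pos: [0.5861, -0.0299, 0.1406]
tcp_rot: [180.0, -1.0, 96.1]
wrist_force: [-20.8, -18.9, 11.5]
opening: 0.0132
grasp_force: 60.4
```

Emit:
{"api": "apply_moves", "payload": {"motion": [{"xyz": [0,0,0],"jaw": 1,"twist": 0},{"xyz": [0,0,0],"jaw": 1,"twist": 0},{"xyz": [0,0,0],"jaw": 1,"twist": 0},{"xyz": [0,0,-60],"jaw": 1,"twist": 0},{"xyz": [0,0,-120],"jaw": 1,"twist": 0}]}}

```text
time: 9.65
ee_pos: [0.5883, -0.0289, 0.261]
tcp_rot: [179.7, -1.3, 96.4]
wrist_force: [1.3, -0.4, 0.6]
opening: 0.0853
grasp_force: 0.0
```

Emit:
{"api": "apply_moves", "payload": {"motion": [{"xyz": [0,0,-50],"jaw": 1,"twist": -0.18},{"xyz": [0,0,-100],"jaw": 1,"twist": -0.36},{"xyz": [0,0,-100],"jaw": 1,"twist": -0.54},{"xyz": [0,0,-100],"jaw": 1,"twist": -0.72},{"xyz": [0,0,-100],"jaw": 1,"twist": -0.9}]}}

```text
time: 10.28
ee_pos: [0.5886, -0.0312, 0.36]
tcp_rot: [178.7, -0.5, 148.3]
wrist_force: [0.8, -0.4, 0.6]
opening: 0.0851
grasp_force: 0.0
```

```bash
cat > packs.py <<'E'
# pack poses from the wrist camera, coloured top face at z=.0443
from h import *
import sys
o=sensors.get_obs();P=camera_params("wrist");p,d=camera("wrist"); np.savez("last.npz",p=p,d=d,**P)
for c in ("red","yellow","green"):
    for ce,a,m in blobs(cmask(p,c,100,50),150):
        vv,uu=np.nonzero(m); ok=d[vv,uu]>0; X=fromdepth(P,np.c_[uu,vv],d[vv,uu]); t=ok&(abs(X[:,2]-.044)<.004)
        if t.sum()<100: continue
        Y=onplane(P,np.c_[uu,vv][t],.044)[:,:2].astype(np.float32); r=cv2.minAreaRect(Y); b=cv2.boxPoints(r)
        e=[b[1]-b[0],b[2]-b[1]]; e=max(e,key=np.linalg.norm); w=np.degrees(np.arctan2(e[1],e[0])); w=(w+90)%180-90
        edge=uu.min()<2 or uu.max()>637 or vv.min()<2 or vv.max()>397
        print(c,ce,t.sum(),"ctr",np.round(r[0],4),"size",np.round(sorted(r[1]),4),"yaw",round(w,1),"z",np.median(X[t][:,2]).round(4),"CUT" if edge else "")
print(o["time"],o["ee_pos"].round(4),o["tcp_rot"].round(1))
if len(sys.argv)>1: cv2.imwrite("pics/%s.png"%sys.argv[1],p[:,:,::-1])
E
python3 packs.py w5; python3 go.py .45 .22 .38 160
```

```text
red [286.   81.1] 1166 ctr [ 0.4934 -0.0078] size [0.0661 0.0905] yaw -11.6 z 0.0429 
yellow [258.2 151.2] 879 ctr [ 0.5491 -0.093 ] size [0.0518 0.0662] yaw -29.1 z 0.0431 
yellow [587.5 322.2] 328 ctr [0.9961 0.1601] size [0.0127 0.1068] yaw 89.9 z 0.0441 CUT
green [130.4 239.8] 867 ctr [ 0.5568 -0.3142] size [0.0376 0.0504] yaw 33.5 z 0.0448 
10.275 [ 0.5886 -0.0312  0.36  ] [178.7  -0.5 148.3]
10.325 [ 0.5885 -0.0313  0.36  ] [178.71  -0.48 148.76] q [ -3.7  17.4  40.6 113.    1.4  27.5]
shift mm [248.9 143.3 -14.7] twist -0.196
```

View pics/w5.png

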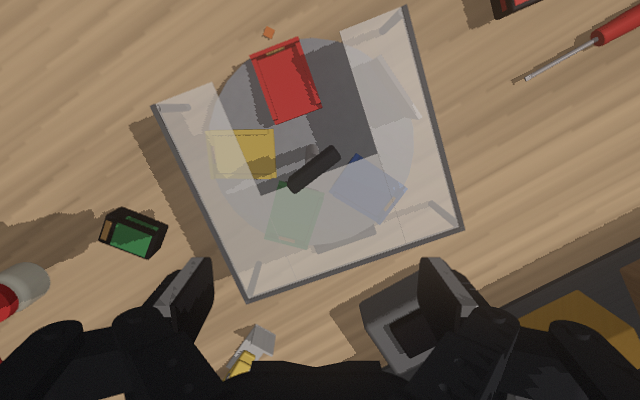

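The red dock is at the front, centred at about (.493,-.008), as expected. Next I'll go over the red pack.

```bash
cat > packs.py <<'E'
# packs.py colour [pic]: pose of a pack's top face from wrist depth near its colour patch
from h import *
import sys
c=sys.argv[1]; cam=sys.argv[3] if len(sys.argv)>3 else "wrist"
o=sensors.get_obs();P=camera_params(cam);p,d=camera(cam)
vv,uu=np.mgrid[0:400,0:640]; X=fromdepth(P,np.c_[uu.ravel(),vv.ravel()],d.ravel()).reshape(400,640,3)
top=(d>0)&(abs(X[...,2]-.044)<.006)
for ce,a,m in blobs(cmask(p,c,100,50)*top.astype(np.uint8),100):
    c0=np.median(X[m],0); near=top&(np.hypot(X[...,0]-c0[0],X[...,1]-c0[1])<.06)
    for e2,a2,m2 in blobs(near.astype(np.uint8)*255,200):
        if not (m2&m).any(): continue
        r=cv2.minAreaRect(X[m2][:,:2].astype(np.float32)); b=cv2.boxPoints(r)
        e=max([b[1]-b[0],b[2]-b[1]],key=np.linalg.norm); w=(np.degrees(np.arctan2(e[1],e[0]))+90)%180-90
        print(c,ce,a,"colour",c0.round(4),"full ctr",np.round(r[0],4),"size",np.round(sorted(r[1]),4),"yaw",round(w,1))
print(o["time"],o["ee_pos"].round(4),o["tcp_rot"].round(1))
if len(sys.argv)>2 and sys.argv[2]!="-": cv2.imwrite("pics/%s.png"%sys.argv[2],p[:,:,::-1])
E
python3 go.py .54 .30 .28 167; python3 packs.py red - top
```

```text
10.325 [ 0.5885 -0.0313  0.36  ] [178.71  -0.48 148.76] q [ -3.7  17.4  40.6 113.    1.4  27.5]
shift mm [212.6 256.1  87.6] twist -0.318
red [241.4 195.9] 149 colour [0.5426 0.2983 0.0441] full ctr [0.5373 0.2988] size [0.0471 0.0753] yaw -8.8
10.325 [ 0.5885 -0.0313  0.36  ] [178.7  -0.5 148.8]
```

Emit:
{"api": "apply_moves", "payload": {"motion": [{"xyz": [38,46,0],"jaw": 1,"twist": -0.1},{"xyz": [76,92,0],"jaw": 1,"twist": -0.2},{"xyz": [114,138,20],"jaw": 1,"twist": -0.3},{"xyz": [150,182,40],"jaw": 1,"twist": -0.32},{"xyz": [182,220,60],"jaw": 1,"twist": -0.32}]}}

```text
time: 11.0
ee_pos: [0.5507, 0.2551, 0.3059]
tcp_rot: [178.6, -0.1, 166.0]
wrist_force: [0.5, -0.3, -0.4]
opening: 0.0851
grasp_force: 0.0
```

Emit:
{"api": "apply_moves", "payload": {"motion": [{"xyz": [16,46,28],"jaw": 1,"twist": 0},{"xyz": [16,46,28],"jaw": 1,"twist": 0},{"xyz": [16,46,28],"jaw": 1,"twist": 0}]}}

```text
time: 11.38
ee_pos: [0.5467, 0.3019, 0.2799]
tcp_rot: [178.7, -0.1, 166.1]
wrist_force: [-0.5, 0.6, 0.8]
opening: 0.0854
grasp_force: 0.0
```

```bash
python3 packs.py red ; python3 go.py .537 .299 .15 170
```

```text
red [307.1 162.5] 1473 colour [0.5447 0.2985 0.0446] full ctr [0.5393 0.2996] size [0.046  0.0763] yaw -9.5
red [ 27.5 143.7] 265 colour [0.4515 0.0065 0.04  ] full ctr [0.4518 0.006 ] size [0.0066 0.0587] yaw 78.5
red [ 29.7 202.5] 1990 colour [ 0.5151 -0.0228  0.0426] full ctr [ 0.5018 -0.0099] size [0.0686 0.072 ] yaw -11.6
11.375 [0.5467 0.3019 0.2799] [ 1.787e+02 -1.000e-01  1.661e+02]
11.425 [0.5471 0.3014 0.2805] [ 1.7862e+02 -3.0000e-02  1.6608e+02] q [ 28.4  16.9  30.5 102.7   1.   42.3]
shift mm [  9.2  -7.9 130.3] twist -0.068
```

```bash
python3 go.py .5393 .2996 .06 170.5; python3 go.py .5393 .2996 .0 170.5
```

```text
11.425 [0.5471 0.3014 0.2805] [ 1.7862e+02 -3.0000e-02  1.6608e+02] q [ 28.4  16.9  30.5 102.7   1.   42.3]
shift mm [  7.   -9.  220.3] twist -0.077
11.425 [0.5471 0.3014 0.2805] [ 1.7862e+02 -3.0000e-02  1.6608e+02] q [ 28.4  16.9  30.5 102.7   1.   42.3]
shift mm [  7.  -10.4 280.3] twist -0.077
```

Emit:
{"api": "apply_moves", "payload": {"motion": [{"xyz": [7,-9,50],"jaw": 1,"twist": -0.08},{"xyz": [7,-9,100],"jaw": 1,"twist": -0.08},{"xyz": [7,-9,150],"jaw": 1,"twist": -0.08},{"xyz": [7,-9,190],"jaw": 1,"twist": -0.08},{"xyz": [7,-9,220],"jaw": 1,"twist": -0.08}]}}

```text
time: 12.05
ee_pos: [0.5394, 0.2986, 0.0588]
tcp_rot: [178.6, 0.1, 170.6]
wrist_force: [0.3, 0.5, 1.3]
opening: 0.0854
grasp_force: 0.0
```

Emit:
{"api": "apply_moves", "payload": {"motion": [{"xyz": [0,0,0],"jaw": 1,"twist": 0},{"xyz": [0,0,0],"jaw": 1,"twist": 0}]}}

```text
time: 12.3
ee_pos: [0.5401, 0.2997, 0.0617]
tcp_rot: [178.6, 0.2, 170.7]
wrist_force: [0.6, -1.3, 1.1]
opening: 0.0855
grasp_force: 0.0
```

```bash
python3 go.py .5393 .2996 .0 170.5
```

```text
12.3 [0.5401 0.2997 0.0617] [1.7856e+02 1.6000e-01 1.7071e+02] q [28.5 13.   1.4 77.4  1.  37.8]
shift mm [ 0.9 -1.8 61.7] twist 0.004
```

Emit:
{"api": "apply_moves", "payload": {"motion": [{"xyz": [1,-2,20],"jaw": 1,"twist": 0},{"xyz": [1,-2,40],"jaw": 1,"twist": 0},{"xyz": [1,-2,50],"jaw": 1,"twist": 0},{"xyz": [1,-2,60],"jaw": 1,"twist": 0},{"xyz": [1,-2,60],"jaw": 1,"twist": 0}]}}

```text
time: 12.92
ee_pos: [0.5376, 0.2994, -0.0011]
tcp_rot: [178.7, -0.0, 170.8]
wrist_force: [0.1, -0.4, 0.4]
opening: 0.0851
grasp_force: 0.0
```

Emit:
{"api": "apply_moves", "payload": {"motion": [{"xyz": [0,0,0],"jaw": -1,"twist": 0},{"xyz": [0,0,0],"jaw": -1,"twist": 0},{"xyz": [0,0,0],"jaw": -1,"twist": 0},{"xyz": [0,0,0],"jaw": -1,"twist": 0},{"xyz": [0,0,0],"jaw": -1,"twist": 0}]}}

```text
time: 13.55
ee_pos: [0.5384, 0.2998, 0.0005]
tcp_rot: [178.6, 0.1, 170.8]
wrist_force: [-1.0, 1.0, 5.9]
opening: 0.0458
grasp_force: 62.4
```

The red pack is gripped (45.8 mm). I'll lift and carry it.

Emit:
{"api": "apply_moves", "payload": {"motion": [{"xyz": [0,0,-30],"jaw": -1,"twist": 0},{"xyz": [0,0,-75],"jaw": -1,"twist": 0},{"xyz": [0,0,-120],"jaw": -1,"twist": 0},{"xyz": [0,0,-165],"jaw": -1,"twist": 0},{"xyz": [0,0,-200],"jaw": -1,"twist": 0}]}}

```text
time: 14.18
ee_pos: [0.5369, 0.2948, 0.201]
tcp_rot: [178.6, 0.1, 170.8]
wrist_force: [1.3, 0.3, -2.4]
opening: 0.0452
grasp_force: 62.5
```

```bash
python3 go.py .494 -.0085 .18 168.3
```

```text
14.175 [0.5369 0.2948 0.201 ] [1.7863e+02 6.0000e-02 1.7080e+02] q [28.3 12.4 16.1 92.8  1.  37.5]
shift mm [  -6.1 -306.6   13.7] twist 0.044
```

Emit:
{"api": "apply_moves", "payload": {"motion": [{"xyz": [-1,-50,0],"jaw": -1,"twist": 0},{"xyz": [-2,-100,0],"jaw": -1,"twist": 0.02},{"xyz": [-3,-150,0],"jaw": -1,"twist": 0.02},{"xyz": [-4,-200,0],"jaw": -1,"twist": 0.04},{"xyz": [-5,-250,5],"jaw": -1,"twist": 0.044}]}}

```text
time: 14.8
ee_pos: [0.5015, 0.046, 0.1883]
tcp_rot: [178.6, -0.0, 168.3]
wrist_force: [1.2, -0.5, -3.5]
opening: 0.0454
grasp_force: 62.7
```

Emit:
{"api": "apply_moves", "payload": {"motion": [{"xyz": [-1,-30,5],"jaw": -1,"twist": 0},{"xyz": [-1,-57,8],"jaw": -1,"twist": 0},{"xyz": [-1,-57,8],"jaw": -1,"twist": 0},{"xyz": [-1,-57,8],"jaw": -1,"twist": 0}]}}

```text
time: 15.3
ee_pos: [0.4914, -0.0081, 0.179]
tcp_rot: [178.6, -0.0, 168.3]
wrist_force: [0.4, 0.0, -2.9]
opening: 0.0451
grasp_force: 62.6
```

```bash
python3 go.py .494 -.0085 .048 168.3
```

```text
15.3 [ 0.4914 -0.0081  0.179 ] [ 1.7864e+02 -5.0000e-02  1.6826e+02] q [-1.8 -3.9 -3.6 90.1  1.4 10. ]
shift mm [ -2.7  -3.  131. ] twist -0.001
```

Emit:
{"api": "apply_moves", "payload": {"motion": [{"xyz": [-3,-1,40],"jaw": -1,"twist": 0},{"xyz": [-3,-2,80],"jaw": -1,"twist": 0},{"xyz": [-3,-3,105],"jaw": -1,"twist": 0},{"xyz": [-3,-3,120],"jaw": -1,"twist": 0},{"xyz": [-3,-3,128],"jaw": -1,"twist": 0}]}}

```text
time: 15.92
ee_pos: [0.4944, -0.0084, 0.0508]
tcp_rot: [178.6, -0.0, 168.3]
wrist_force: [0.5, 0.0, -3.1]
opening: 0.045
grasp_force: 62.7
```

Emit:
{"api": "apply_moves", "payload": {"motion": [{"xyz": [0,0,2],"jaw": -1,"twist": 0},{"xyz": [0,0,3],"jaw": -1,"twist": 0},{"xyz": [0,0,4],"jaw": -1,"twist": 0},{"xyz": [0,0,4],"jaw": -1,"twist": 0}]}}

```text
time: 16.42
ee_pos: [0.4945, -0.0089, 0.0475]
tcp_rot: [178.6, 0.0, 168.3]
wrist_force: [-0.1, -0.8, -3.2]
opening: 0.0456
grasp_force: 62.7
```

```bash
python3 go.py .494 -.0085 .046 168.3
```

```text
16.425 [ 0.4945 -0.0089  0.0475] [1.7864e+02 1.0000e-02 1.6827e+02] q [ -1.8  -2.6 -16.9  75.4   1.3   9.9]
shift mm [0.6 0.2 1.5] twist -0.0
```

Emit:
{"api": "apply_moves", "payload": {"motion": [{"xyz": [0,0,2],"jaw": -1,"twist": 0},{"xyz": [0,0,3],"jaw": -1,"twist": 0},{"xyz": [0,0,3],"jaw": -1,"twist": 0}]}}

```text
time: 16.8
ee_pos: [0.4946, -0.0088, 0.0451]
tcp_rot: [178.6, 0.0, 168.3]
wrist_force: [-3.0, -0.2, 4.8]
opening: 0.0452
grasp_force: 63.9
```

Emit:
{"api": "apply_moves", "payload": {"motion": [{"xyz": [0,0,0],"jaw": 1,"twist": 0},{"xyz": [0,0,0],"jaw": 1,"twist": 0},{"xyz": [0,0,0],"jaw": 1,"twist": 0},{"xyz": [0,0,0],"jaw": 1,"twist": 0}]}}

```text
time: 17.3
ee_pos: [0.4944, -0.0087, 0.0441]
tcp_rot: [178.6, -0.0, 168.3]
wrist_force: [0.4, 1.0, 0.6]
opening: 0.0851
grasp_force: 0.0
```

Emit:
{"api": "apply_moves", "payload": {"motion": [{"xyz": [0,0,-40],"jaw": 1,"twist": 0},{"xyz": [0,0,-90],"jaw": 1,"twist": 0},{"xyz": [0,0,-140],"jaw": 1,"twist": 0},{"xyz": [0,0,-190],"jaw": 1,"twist": 0},{"xyz": [0,0,-230],"jaw": 1,"twist": 0}]}}

```text
time: 17.92
ee_pos: [0.4934, -0.0141, 0.2763]
tcp_rot: [178.6, 0.1, 168.3]
wrist_force: [0.7, 0.2, -0.9]
opening: 0.0854
grasp_force: 0.0
```

```bash
cat > dock.py <<'E'
# dock.py colour [pic]: pack pose in the front dock's frame, by wrist depth of its top face (a docked pack: x 0..-2, y 0, z 44 mm)
from h import *
import sys
H=np.array([.5868,-.0277]); D=np.r_[H-.095*np.array([np.cos(np.radians(-11.7)),np.sin(np.radians(-11.7))]),.036]
R=Ro.from_euler("zy",[0,0]); R=Ro.from_euler("z",-11.7,degrees=True)*Ro.from_euler("y",-.22)
P=camera_params("wrist");p,d=camera("wrist"); vv,uu=np.mgrid[0:400,0:640]
X=fromdepth(P,np.c_[uu.ravel(),vv.ravel()],d.ravel()); L=R.inv().apply(X-D).reshape(400,640,3)
m=(abs(L[...,2]-.044)<.007)&(abs(L[...,0])<.07)&(abs(L[...,1])<.05)&(d>0)
m=max(blobs(m.astype(np.uint8)*255,50),key=lambda b:b[1])[2]; q=L[m]
A=np.c_[q[:,:2],np.ones(len(q))]; f=np.linalg.lstsq(A,q[:,2],rcond=None)[0]; r=cv2.minAreaRect(q[:,:2].astype(np.float32))
print("n",m.sum(),"ctr",np.round(np.array(r[0])*1000,1),"size",np.round(np.array(r[1])*1000,1),"ang",round(r[2],1),"slope",f[:2].round(3),"z",round(f[2]*1000,1))
if len(sys.argv)>2: cv2.imwrite("pics/%s.png"%sys.argv[2],p[:,:,::-1])
E
python3 dock.py red d1
```

```text
n 3227 ctr [ 2.1 -0.8] size [44.6 74.9] ang 89.7 slope [0.004 0.004] z 43.9
```

View pics/d1.png

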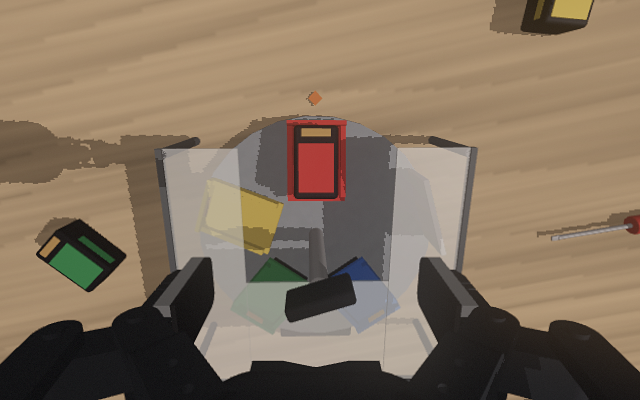

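The red pack sits flat in its dock (x +2 mm, y -1 mm, slope matched). Back to the hub.

```bash
python3 go.py .5872 -.0277 .25 96.3
```

```text
17.975 [ 0.4941 -0.0143  0.2809] [178.58   0.37 168.27] q [ -2.5  -1.5  10.  101.    1.3   9.3]
shift mm [-93.7   5.   31.7] twist 1.256
```

Emit:
{"api": "apply_moves", "payload": {"motion": [{"xyz": [-30,2,0],"jaw": 1,"twist": 0.18},{"xyz": [-60,4,0],"jaw": 1,"twist": 0.36},{"xyz": [-94,5,0],"jaw": 1,"twist": 0.54},{"xyz": [-94,5,15],"jaw": 1,"twist": 0.72},{"xyz": [-94,5,32],"jaw": 1,"twist": 0.9}]}}

```text
time: 18.6
ee_pos: [0.587, -0.0276, 0.2411]
tcp_rot: [179.2, -1.1, 116.4]
wrist_force: [-0.7, 0.3, -0.5]
opening: 0.0851
grasp_force: 0.0
```

Emit:
{"api": "apply_moves", "payload": {"motion": [{"xyz": [0,0,0],"jaw": 1,"twist": 0.18},{"xyz": [0,0,0],"jaw": 1,"twist": 0.356},{"xyz": [0,0,0],"jaw": 1,"twist": 0.356},{"xyz": [0,0,0],"jaw": 1,"twist": 0.356}]}}

```text
time: 19.1
ee_pos: [0.5865, -0.0275, 0.2421]
tcp_rot: [179.6, -1.3, 96.5]
wrist_force: [1.0, 0.0, -0.2]
opening: 0.0851
grasp_force: 0.0
```

```bash
python3 go.py .5872 -.0277 .140 96.3
```

```text
19.1 [ 0.5865 -0.0275  0.2421] [179.6   -1.29  96.54] q [-3.4 10.6 18.5 97.8  1.3 80.1]
shift mm [-2.50e+00 -1.00e-01  1.02e+02] twist 0.004
```

Emit:
{"api": "apply_moves", "payload": {"motion": [{"xyz": [-2.5,0,40],"jaw": 1,"twist": 0},{"xyz": [-2.5,0,75],"jaw": 1,"twist": 0},{"xyz": [-2.5,0,102],"jaw": 1,"twist": 0},{"xyz": [-2.5,0,102],"jaw": 1,"twist": 0},{"xyz": [-2.5,0,102],"jaw": -1,"twist": 0}]}}

```text
time: 19.73
ee_pos: [0.5877, -0.0277, 0.1415]
tcp_rot: [179.5, -1.3, 96.4]
wrist_force: [0.4, 0.3, -0.3]
opening: 0.07
grasp_force: 0.0
```

Emit:
{"api": "apply_moves", "payload": {"motion": [{"xyz": [0,0,0],"jaw": -1,"twist": 0},{"xyz": [0,0,0],"jaw": -1,"twist": 0},{"xyz": [0,0,0],"jaw": -1,"twist": 0},{"xyz": [0,0,0],"jaw": -1,"twist": 0},{"xyz": [0,0,0],"jaw": -1,"twist": 0}]}}

```text
time: 20.35
ee_pos: [0.5859, -0.0279, 0.1409]
tcp_rot: [179.7, -1.3, 96.3]
wrist_force: [-9.0, -0.6, 7.4]
opening: 0.0128
grasp_force: 61.7
```

Emit:
{"api": "apply_moves", "payload": {"motion": [{"xyz": [0,0,0],"jaw": -1,"twist": 0},{"xyz": [0,0,0],"jaw": -1,"twist": 0.17},{"xyz": [0,0,0],"jaw": -1,"twist": 0.34},{"xyz": [0,0,0],"jaw": -1,"twist": 0.51},{"xyz": [0,0,0],"jaw": -1,"twist": 0.68}]}}

```text
time: 20.98
ee_pos: [0.5849, -0.0277, 0.1409]
tcp_rot: [-179.3, -1.1, 57.1]
wrist_force: [-18.5, 1.5, 8.3]
opening: 0.0131
grasp_force: 61.9
```

Emit:
{"api": "apply_moves", "payload": {"motion": [{"xyz": [0,0,0],"jaw": -1,"twist": 0.17},{"xyz": [0,0,0],"jaw": -1,"twist": 0.34},{"xyz": [0,0,0],"jaw": -1,"twist": 0.51},{"xyz": [0,0,0],"jaw": -1,"twist": 0.58},{"xyz": [0,0,0],"jaw": -1,"twist": 0.58}]}}

```text
time: 21.6
ee_pos: [0.5843, -0.027, 0.1408]
tcp_rot: [-178.7, -0.5, 24.1]
wrist_force: [-20.7, 5.4, 8.8]
opening: 0.0129
grasp_force: 65.5
```

Emit:
{"api": "apply_moves", "payload": {"motion": [{"xyz": [0,0,0],"jaw": 1,"twist": 0},{"xyz": [0,0,0],"jaw": 1,"twist": 0},{"xyz": [0,0,0],"jaw": 1,"twist": 0},{"xyz": [0,0,-60],"jaw": 1,"twist": 0},{"xyz": [0,0,-120],"jaw": 1,"twist": 0}]}}

```text
time: 22.22
ee_pos: [0.5863, -0.0305, 0.2611]
tcp_rot: [-178.9, -0.7, 24.1]
wrist_force: [0.8, -0.3, 0.5]
opening: 0.0851
grasp_force: 0.0
```

```bash
python3 packs.py yellow - top;  python3 go.py .352 .298 .28 160
```

```text
yellow [241.8 243.9] 197 colour [0.3736 0.2771 0.0444] full ctr [0.371  0.2787] size [0.0468 0.0758] yaw -16.8
22.225 [ 0.5863 -0.0305  0.2611] [-178.9   -0.7   24.1]
22.275 [ 0.5875 -0.0307  0.2703] [-179.15   -1.27   24.11] q [ -3.7  11.1  22.4 100.5   1.3 152.2]
shift mm [ -80.4 -396.4   -5.7] twist -2.372
```

The yellow pack was knocked to (.371,.279), yaw -17°. I'll head there.

Emit:
{"api": "apply_moves", "payload": {"motion": [{"xyz": [-10,-40,0],"jaw": 1,"twist": -0.18},{"xyz": [-20,-90,0],"jaw": 1,"twist": -0.36},{"xyz": [-28,-140,0],"jaw": 1,"twist": -0.54},{"xyz": [-36,-190,0],"jaw": 1,"twist": -0.72},{"xyz": [-45,-240,0],"jaw": 1,"twist": -0.9}]}}

```text
time: 22.9
ee_pos: [0.4467, 0.1713, 0.2642]
tcp_rot: [-179.9, -1.4, 76.0]
wrist_force: [0.8, 0.6, 0.8]
opening: 0.0857
grasp_force: 0.0
```

Emit:
{"api": "apply_moves", "payload": {"motion": [{"xyz": [0,0,0],"jaw": 1,"twist": -0.18},{"xyz": [0,0,0],"jaw": 1,"twist": -0.36},{"xyz": [0,0,0],"jaw": 1,"twist": -0.54},{"xyz": [0,0,0],"jaw": 1,"twist": -0.72},{"xyz": [0,0,0],"jaw": 1,"twist": -0.9}]}}

```text
time: 23.52
ee_pos: [0.4477, 0.1702, 0.2642]
tcp_rot: [179.0, -0.9, 127.6]
wrist_force: [-0.1, 0.6, 0.7]
opening: 0.0853
grasp_force: 0.0
```

Emit:
{"api": "apply_moves", "payload": {"motion": [{"xyz": [0,0,0],"jaw": 1,"twist": -0.18},{"xyz": [0,0,0],"jaw": 1,"twist": -0.36},{"xyz": [0,0,0],"jaw": 1,"twist": -0.54},{"xyz": [0,0,0],"jaw": 1,"twist": -0.63},{"xyz": [0,0,0],"jaw": 1,"twist": -0.63}]}}

```text
time: 24.15
ee_pos: [0.4477, 0.1701, 0.2642]
tcp_rot: [178.6, -0.1, 163.3]
wrist_force: [-0.6, 0.3, 0.5]
opening: 0.0853
grasp_force: 0.0
```

```bash
python3 go.py .378 .279 .27 163.2
```

```text
24.15 [0.4477 0.1701 0.2642] [ 1.7864e+02 -1.3000e-01  1.6330e+02] q [20.1 -4.3  5.5 99.1  1.2 36.8]
shift mm [98.  84.4 -3.6] twist 0.002
```

Emit:
{"api": "apply_moves", "payload": {"motion": [{"xyz": [33,28,0],"jaw": 1,"twist": 0},{"xyz": [66,56,0],"jaw": 1,"twist": 0},{"xyz": [98,84,0],"jaw": 1,"twist": 0},{"xyz": [98,84,0],"jaw": 1,"twist": 0},{"xyz": [98,84,0],"jaw": 1,"twist": 0}]}}

```text
time: 24.78
ee_pos: [0.3778, 0.2786, 0.2664]
tcp_rot: [178.7, -0.1, 163.3]
wrist_force: [-0.2, 0.2, 0.1]
opening: 0.0853
grasp_force: 0.0
```

```bash
python3 packs.py yellow; python3 go.py .371 .279 .06 163.2;python3 go.py .371 .279 .0 163.2
```

```text
yellow [309.4 166.8] 1590 colour [0.3784 0.277  0.0445] full ctr [0.3723 0.2791] size [0.046  0.0744] yaw -17.3
yellow [108.5 288.2] 271 colour [0.4508 0.0019 0.0402] full ctr [0.4514 0.002 ] size [0.0074 0.0669] yaw 77.8
yellow [ 90.4 317.6] 203 colour [ 0.481  -0.0347  0.0414] full ctr [ 0.4781 -0.0347] size [0.0093 0.0388] yaw -8.1
24.775 [0.3778 0.2786 0.2664] [ 1.787e+02 -1.000e-01  1.633e+02]
24.825 [0.3781 0.2783 0.2664] [ 1.7866e+02 -1.3000e-01  1.6328e+02] q [35.8 -5.8  4.4 99.2  0.9 52.5]
shift mm [  6.5  -6.2 206.3] twist 0.001
24.825 [0.3781 0.2783 0.2664] [ 1.7866e+02 -1.3000e-01  1.6328e+02] q [35.8 -5.8  4.4 99.2  0.9 52.5]
shift mm [  6.4  -7.6 266.3] twist 0.001
```

Emit:
{"api": "apply_moves", "payload": {"motion": [{"xyz": [5,-3,50],"jaw": 1,"twist": 0.01},{"xyz": [5,-6,100],"jaw": 1,"twist": 0.01},{"xyz": [5,-6.5,150],"jaw": 1,"twist": 0.01},{"xyz": [5,-6.5,190],"jaw": 1,"twist": 0.01},{"xyz": [5,-6.5,215],"jaw": 1,"twist": 0.01}]}}

```text
time: 25.45
ee_pos: [0.372, 0.2774, 0.0491]
tcp_rot: [178.8, -0.2, 162.6]
wrist_force: [-0.5, 0.1, 0.0]
opening: 0.0853
grasp_force: 0.0
```

Emit:
{"api": "apply_moves", "payload": {"motion": [{"xyz": [0,-0.5,15],"jaw": 1,"twist": 0},{"xyz": [0,-1,30],"jaw": 1,"twist": 0},{"xyz": [0,-1,42],"jaw": 1,"twist": 0},{"xyz": [0,-1,51],"jaw": 1,"twist": 0},{"xyz": [0,-1,51],"jaw": 1,"twist": 0}]}}

```text
time: 26.08
ee_pos: [0.3718, 0.279, -0.0001]
tcp_rot: [178.7, -0.2, 162.8]
wrist_force: [-0.3, 0.1, 0.2]
opening: 0.0853
grasp_force: 0.0
```

Emit:
{"api": "apply_moves", "payload": {"motion": [{"xyz": [0,0,0],"jaw": -1,"twist": 0},{"xyz": [0,0,0],"jaw": -1,"twist": 0},{"xyz": [0,0,0],"jaw": -1,"twist": 0},{"xyz": [0,0,0],"jaw": -1,"twist": 0},{"xyz": [0,0,0],"jaw": -1,"twist": 0}]}}

```text
time: 26.7
ee_pos: [0.3724, 0.2796, 0.0012]
tcp_rot: [178.6, -0.1, 162.8]
wrist_force: [-0.6, 0.1, 5.9]
opening: 0.0455
grasp_force: 62.3
```

Emit:
{"api": "apply_moves", "payload": {"motion": [{"xyz": [0,0,-30],"jaw": -1,"twist": 0},{"xyz": [0,0,-75],"jaw": -1,"twist": 0},{"xyz": [0,0,-120],"jaw": -1,"twist": 0},{"xyz": [0,0,-165],"jaw": -1,"twist": 0},{"xyz": [0,0,-190],"jaw": -1,"twist": 0}]}}

```text
time: 27.32
ee_pos: [0.3714, 0.2748, 0.1924]
tcp_rot: [178.6, -0.1, 162.8]
wrist_force: [-0.2, -0.7, -4.1]
opening: 0.0453
grasp_force: 63.0
```

```bash
python3 go.py .4935 -.0083 .18 168.3
```

```text
27.325 [0.3714 0.2748 0.1924] [ 1.7857e+02 -8.0000e-02  1.6278e+02] q [35.9 -8.7 -6.5 91.1  0.9 53.1]
shift mm [-200.5 -234.5    6.3] twist -0.096
```

Emit:
{"api": "apply_moves", "payload": {"motion": [{"xyz": [-35,-41,0],"jaw": -1,"twist": -0.02},{"xyz": [-70,-82,0],"jaw": -1,"twist": -0.04},{"xyz": [-105,-123,0],"jaw": -1,"twist": -0.06},{"xyz": [-140,-164,0],"jaw": -1,"twist": -0.08},{"xyz": [-170,-200,0],"jaw": -1,"twist": -0.096}]}}

```text
time: 27.95
ee_pos: [0.4746, 0.0315, 0.1847]
tcp_rot: [178.7, -0.0, 168.3]
wrist_force: [0.9, 0.0, -2.7]
opening: 0.0451
grasp_force: 63.0
```

Emit:
{"api": "apply_moves", "payload": {"motion": [{"xyz": [-31,-34,6],"jaw": -1,"twist": 0},{"xyz": [-31,-34,6],"jaw": -1,"twist": 0},{"xyz": [-31,-34,6],"jaw": -1,"twist": 0}]}}

```text
time: 28.32
ee_pos: [0.4974, -0.006, 0.1779]
tcp_rot: [178.6, -0.1, 168.2]
wrist_force: [-1.1, 0.2, -2.8]
opening: 0.0452
grasp_force: 63.1
```

```bash
python3 go.py .4935 -.0083 .050 168.3
```

```text
28.325 [ 0.4974 -0.006   0.1779] [ 1.7865e+02 -9.0000e-02  1.6824e+02] q [-1.5 -3.1 -3.  89.9  1.3 10.3]
shift mm [  3.2  -6.1 127.8] twist -0.001
```

Emit:
{"api": "apply_moves", "payload": {"motion": [{"xyz": [3,-4,40],"jaw": -1,"twist": 0},{"xyz": [3,-5,80],"jaw": -1,"twist": 0},{"xyz": [3,-6,105],"jaw": -1,"twist": 0},{"xyz": [3,-6,120],"jaw": -1,"twist": 0},{"xyz": [3,-6,128],"jaw": -1,"twist": 0}]}}

```text
time: 28.95
ee_pos: [0.4941, -0.0077, 0.0501]
tcp_rot: [178.6, -0.0, 168.3]
wrist_force: [0.5, -0.5, -3.8]
opening: 0.045
grasp_force: 63.1
```

Emit:
{"api": "apply_moves", "payload": {"motion": [{"xyz": [0,0,2],"jaw": -1,"twist": 0},{"xyz": [0,0,3],"jaw": -1,"twist": 0},{"xyz": [0,0,4],"jaw": -1,"twist": 0},{"xyz": [0,0,4],"jaw": -1,"twist": 0}]}}

```text
time: 29.45
ee_pos: [0.4944, -0.0083, 0.0464]
tcp_rot: [178.6, 0.0, 168.3]
wrist_force: [-0.1, 0.6, -3.8]
opening: 0.0451
grasp_force: 63.1
```

```bash
python3 go.py .4935 -.0083 .045 168.3
```

```text
29.45 [ 0.4944 -0.0083  0.0464] [178.64   0.   168.27] q [ -1.8  -2.6 -17.   75.3   1.3  10. ]
shift mm [ 0.8 -0.2  1.4] twist -0.0
```

Emit:
{"api": "apply_moves", "payload": {"motion": [{"xyz": [0.8,0,1],"jaw": -1,"twist": 0},{"xyz": [0.8,0,2],"jaw": -1,"twist": 0},{"xyz": [0.8,0,2],"jaw": -1,"twist": 0}]}}

```text
time: 29.82
ee_pos: [0.4938, -0.0081, 0.0453]
tcp_rot: [178.6, 0.1, 168.3]
wrist_force: [-3.3, -0.5, 6.3]
opening: 0.0453
grasp_force: 64.5
```

Emit:
{"api": "apply_moves", "payload": {"motion": [{"xyz": [0,0,0],"jaw": 1,"twist": 0},{"xyz": [0,0,0],"jaw": 1,"twist": 0},{"xyz": [0,0,0],"jaw": 1,"twist": 0},{"xyz": [0,0,0],"jaw": 1,"twist": 0}]}}

```text
time: 30.32
ee_pos: [0.4934, -0.008, 0.0441]
tcp_rot: [178.6, -0.0, 168.3]
wrist_force: [0.1, 1.0, 1.1]
opening: 0.0856
grasp_force: 0.0
```

Emit:
{"api": "apply_moves", "payload": {"motion": [{"xyz": [0,0,-40],"jaw": 1,"twist": 0},{"xyz": [0,0,-90],"jaw": 1,"twist": 0},{"xyz": [0,0,-140],"jaw": 1,"twist": 0},{"xyz": [0,0,-190],"jaw": 1,"twist": 0},{"xyz": [0,0,-230],"jaw": 1,"twist": 0}]}}

```text
time: 30.95
ee_pos: [0.4925, -0.0134, 0.2763]
tcp_rot: [178.6, 0.1, 168.3]
wrist_force: [0.9, 0.0, -0.9]
opening: 0.0852
grasp_force: 0.0
```

```bash
python3 dock.py yellow; python3 packs.py green - top; python3 go.py .5872 -.0277 .25 204.3
```

```text
n 3228 ctr [ 0.9 -0.3] size [44.6 75.1] ang 89.7 slope [ 0.006 -0.   ] z 43.9
green [415.6 206.2] 116 colour [ 0.5538 -0.3124  0.0442] full ctr [ 0.5492 -0.3122] size [0.0476 0.0767] yaw 34.9
31.0 [ 0.4931 -0.0135  0.2809] [178.6   0.4 168.3]
31.05 [ 0.4935 -0.0135  0.2785] [178.59   0.34 168.27] q [ -2.4  -1.7   9.6 100.8   1.3   9.4]
shift mm [-94.5   4.4  29.2] twist -0.629
```

The yellow pack is seated. I'll click round to green.

Emit:
{"api": "apply_moves", "payload": {"motion": [{"xyz": [-30,2,0],"jaw": 1,"twist": -0.16},{"xyz": [-60,4,0],"jaw": 1,"twist": -0.32},{"xyz": [-94.5,4,0],"jaw": 1,"twist": -0.48},{"xyz": [-94.5,4,29],"jaw": 1,"twist": -0.629},{"xyz": [-94.5,4,29],"jaw": 1,"twist": -0.629}]}}

```text
time: 31.68
ee_pos: [0.5851, -0.028, 0.2421]
tcp_rot: [178.8, 0.5, -155.8]
wrist_force: [0.1, 0.3, 0.8]
opening: 0.0853
grasp_force: 0.0
```

Emit:
{"api": "apply_moves", "payload": {"motion": [{"xyz": [0,0,0],"jaw": 1,"twist": 0},{"xyz": [0,0,0],"jaw": 1,"twist": 0}]}}

```text
time: 31.92
ee_pos: [0.5859, -0.0279, 0.2466]
tcp_rot: [178.9, 0.9, -155.8]
wrist_force: [0.2, -0.5, 0.2]
opening: 0.0855
grasp_force: 0.0
```

```bash
python3 go.py .5872 -.0277 .140 204.3
```

```text
31.925 [ 0.5859 -0.0279  0.2466] [ 178.94    0.88 -155.79] q [ -3.4  10.5  19.   98.2   1.3 -27.6]
shift mm [  0.3  -2.3 106.6] twist -0.002
```

Emit:
{"api": "apply_moves", "payload": {"motion": [{"xyz": [0,-2,40],"jaw": 1,"twist": 0},{"xyz": [0,-2,75],"jaw": 1,"twist": 0},{"xyz": [0,-2,106],"jaw": 1,"twist": 0},{"xyz": [0,-2,106],"jaw": 1,"twist": 0},{"xyz": [0,-2,106],"jaw": -1,"twist": 0}]}}

```text
time: 32.55
ee_pos: [0.5878, -0.0274, 0.1413]
tcp_rot: [179.0, 0.9, -155.7]
wrist_force: [1.6, 0.7, 0.4]
opening: 0.0698
grasp_force: 0.0
```

Emit:
{"api": "apply_moves", "payload": {"motion": [{"xyz": [0,0,0],"jaw": -1,"twist": 0},{"xyz": [0,0,0],"jaw": -1,"twist": 0},{"xyz": [0,0,0],"jaw": -1,"twist": 0},{"xyz": [0,0,0],"jaw": -1,"twist": 0},{"xyz": [0,0,0],"jaw": -1,"twist": 0}]}}

```text
time: 33.17
ee_pos: [0.5868, -0.0259, 0.14]
tcp_rot: [178.8, 0.8, -155.6]
wrist_force: [-5.1, 10.0, 4.2]
opening: 0.0135
grasp_force: 60.4
```

Emit:
{"api": "apply_moves", "payload": {"motion": [{"xyz": [0,0,0],"jaw": -1,"twist": 0},{"xyz": [0,0,0],"jaw": -1,"twist": 0.17},{"xyz": [0,0,0],"jaw": -1,"twist": 0.34},{"xyz": [0,0,0],"jaw": -1,"twist": 0.51},{"xyz": [0,0,0],"jaw": -1,"twist": 0.68}]}}

```text
time: 33.8
ee_pos: [0.5869, -0.0267, 0.1401]
tcp_rot: [178.6, -0.1, 165.1]
wrist_force: [-4.5, 6.3, 5.5]
opening: 0.0134
grasp_force: 61.5
```

Emit:
{"api": "apply_moves", "payload": {"motion": [{"xyz": [0,0,0],"jaw": -1,"twist": 0.17},{"xyz": [0,0,0],"jaw": -1,"twist": 0.34},{"xyz": [0,0,0],"jaw": -1,"twist": 0.51},{"xyz": [0,0,0],"jaw": -1,"twist": 0.58},{"xyz": [0,0,0],"jaw": -1,"twist": 0.58}]}}

```text
time: 34.42
ee_pos: [0.5865, -0.0272, 0.14]
tcp_rot: [179.0, -0.8, 132.1]
wrist_force: [-5.0, 1.4, 5.4]
opening: 0.0131
grasp_force: 59.2
```

Emit:
{"api": "apply_moves", "payload": {"motion": [{"xyz": [0,0,0],"jaw": 1,"twist": 0},{"xyz": [0,0,0],"jaw": 1,"twist": 0},{"xyz": [0,0,0],"jaw": 1,"twist": 0},{"xyz": [0,0,-60],"jaw": 1,"twist": 0},{"xyz": [0,0,-120],"jaw": 1,"twist": 0}]}}

```text
time: 35.05
ee_pos: [0.5861, -0.0301, 0.26]
tcp_rot: [179.0, -0.9, 132.1]
wrist_force: [1.1, 0.4, 0.2]
opening: 0.0853
grasp_force: 0.0
```

```bash
python3 packs.py green - top;  python3 go.py .555 -.312 .27 214.9
```

```text
35.05 [ 0.5861 -0.0301  0.26  ] [179.   -0.9 132.1]
35.1 [ 0.5874 -0.0304  0.2693] [178.53  -0.42 132.13] q [ -3.6  11.   22.2 100.4   1.3  44.3]
shift mm [-187.1 -212.8   -7.6] twist -1.445
```

Emit:
{"api": "apply_moves", "payload": {"motion": [{"xyz": [-36,-41,0],"jaw": 1,"twist": -0.18},{"xyz": [-72,-82,0],"jaw": 1,"twist": -0.36},{"xyz": [-108,-123,0],"jaw": 1,"twist": -0.54},{"xyz": [-144,-164,0],"jaw": 1,"twist": -0.72},{"xyz": [-180,-205,0],"jaw": 1,"twist": -0.9}]}}

```text
time: 35.72
ee_pos: [0.555, -0.3029, 0.2527]
tcp_rot: [178.7, 0.4, -176.0]
wrist_force: [-0.2, 0.4, 0.6]
opening: 0.0855
grasp_force: 0.0
```

Emit:
{"api": "apply_moves", "payload": {"motion": [{"xyz": [0,0,0],"jaw": 1,"twist": -0.18},{"xyz": [0,0,0],"jaw": 1,"twist": -0.36},{"xyz": [0,0,0],"jaw": 1,"twist": -0.54},{"xyz": [0,0,0],"jaw": 1,"twist": -0.54}]}}

```text
time: 36.22
ee_pos: [0.5554, -0.3012, 0.2526]
tcp_rot: [179.0, 1.0, -145.5]
wrist_force: [-0.1, -0.1, 0.0]
opening: 0.0853
grasp_force: 0.0
```

```bash
python3 packs.py green; python3 go.py .5492 -.3122 .06 214.9
```

```text
green [302.8 158.8] 1566 colour [ 0.5559 -0.3136  0.0445] full ctr [ 0.551  -0.3164] size [0.0452 0.0751] yaw 32.9
green [587.2 241. ] 115 colour [0.4524 0.0089 0.0393] full ctr [0.4531 0.0076] size [0.008  0.0545] yaw 77.7
green [530.8 279.5] 887 colour [ 0.5244 -0.0109  0.0419] full ctr [ 0.5061 -0.007 ] size [0.0622 0.0665] yaw -11.3
36.225 [ 0.5554 -0.3012  0.2526] [ 179.     1.  -145.5]
36.275 [ 0.5554 -0.3011  0.2526] [ 179.04    0.96 -145.61] q [-29.1  18.3  29.1 101.2   1.3 -63.5]
shift mm [ 14.6  -8.8 192.3] twist -0.009
```

```bash
python3 go.py .551 -.3164 .06 212.9; python3 go.py .551 -.3164 .0 212.9
```

```text
36.275 [ 0.5554 -0.3011  0.2526] [ 179.04    0.96 -145.61] q [-29.1  18.3  29.1 101.2   1.3 -63.5]
shift mm [ 15.5 -13.3 192.2] twist 0.026
36.275 [ 0.5554 -0.3011  0.2526] [ 179.04    0.96 -145.61] q [-29.1  18.3  29.1 101.2   1.3 -63.5]
shift mm [ 16.5 -14.3 252.1] twist 0.026
```

Emit:
{"api": "apply_moves", "payload": {"motion": [{"xyz": [8,-7,50],"jaw": 1,"twist": 0.026},{"xyz": [15.5,-13,100],"jaw": 1,"twist": 0.026},{"xyz": [15.5,-13,150],"jaw": 1,"twist": 0.026},{"xyz": [15.5,-13,190],"jaw": 1,"twist": 0.026},{"xyz": [15.5,-13,190],"jaw": 1,"twist": 0.026}]}}

```text
time: 36.9
ee_pos: [0.549, -0.315, 0.0591]
tcp_rot: [178.7, 0.8, -147.0]
wrist_force: [0.3, -0.6, 0.1]
opening: 0.0853
grasp_force: 0.0
```

```bash
python3 packs.py green; python3 go.py .551 -.3164 .0 212.9
```

```text
green [311.1 250.4] 5935 colour [ 0.5554 -0.3138  0.0445] full ctr [ 0.5512 -0.3167] size [0.0461 0.0757] yaw 33.2
36.9 [ 0.549  -0.315   0.0591] [ 178.7    0.8 -147. ]
36.95 [ 0.5503 -0.3157  0.0619] [ 178.92    0.89 -147.01] q [-30.4  16.9   6.2  79.8   1.3 -63.4]
shift mm [ 0.8 -2.1 61.9] twist 0.002
```

Emit:
{"api": "apply_moves", "payload": {"motion": [{"xyz": [0.5,-2,20],"jaw": 1,"twist": 0},{"xyz": [0.5,-2,40],"jaw": 1,"twist": 0},{"xyz": [0.5,-2,52],"jaw": 1,"twist": 0},{"xyz": [0.5,-2,61],"jaw": 1,"twist": 0},{"xyz": [0.5,-2,61],"jaw": 1,"twist": 0}]}}

```text
time: 37.58
ee_pos: [0.5514, -0.3165, 0.0005]
tcp_rot: [179.0, 0.9, -146.9]
wrist_force: [-0.3, -0.2, -0.2]
opening: 0.0855
grasp_force: 0.0
```

Emit:
{"api": "apply_moves", "payload": {"motion": [{"xyz": [0,0,0],"jaw": -1,"twist": 0},{"xyz": [0,0,0],"jaw": -1,"twist": 0},{"xyz": [0,0,0],"jaw": -1,"twist": 0},{"xyz": [0,0,0],"jaw": -1,"twist": 0},{"xyz": [0,0,0],"jaw": -1,"twist": 0}]}}

```text
time: 38.2
ee_pos: [0.5522, -0.3169, 0.0022]
tcp_rot: [179.1, 1.0, -146.9]
wrist_force: [-1.8, 1.8, 6.1]
opening: 0.0451
grasp_force: 63.4
```

Emit:
{"api": "apply_moves", "payload": {"motion": [{"xyz": [0,0,-30],"jaw": -1,"twist": 0},{"xyz": [0,0,-75],"jaw": -1,"twist": 0},{"xyz": [0,0,-120],"jaw": -1,"twist": 0},{"xyz": [0,0,-165],"jaw": -1,"twist": 0},{"xyz": [0,0,-190],"jaw": -1,"twist": 0}]}}

```text
time: 38.83
ee_pos: [0.5512, -0.3214, 0.1935]
tcp_rot: [179.1, 1.0, -146.9]
wrist_force: [-0.1, -0.2, -3.2]
opening: 0.0455
grasp_force: 62.7
```

```bash
python3 go.py .4935 -.0083 .18 168.3
```

```text
38.825 [ 0.5512 -0.3214  0.1935] [ 179.14    0.99 -146.87] q [-30.8  17.4  21.3  94.2   1.3 -64. ]
shift mm [-122.5  293.5   20.1] twist 0.782
```

Emit:
{"api": "apply_moves", "payload": {"motion": [{"xyz": [-20,46,0],"jaw": -1,"twist": 0.15},{"xyz": [-39,92,0],"jaw": -1,"twist": 0.3},{"xyz": [-58,138,0],"jaw": -1,"twist": 0.45},{"xyz": [-77,184,0],"jaw": -1,"twist": 0.6},{"xyz": [-95,228,0],"jaw": -1,"twist": 0.75}]}}

```text
time: 39.45
ee_pos: [0.5051, -0.0768, 0.1962]
tcp_rot: [178.6, -0.0, 169.9]
wrist_force: [0.4, 0.2, -3.4]
opening: 0.045
grasp_force: 63.0
```

```bash
python3 go.py .4935 -.0083 .18 168.3
```

```text
39.45 [ 0.5051 -0.0768  0.1962] [ 1.7865e+02 -1.0000e-02  1.6988e+02] q [-9.4 -0.9  1.2 92.1  1.4  0.7]
shift mm [23.5 65.  17.8] twist 0.028
```

Emit:
{"api": "apply_moves", "payload": {"motion": [{"xyz": [12,33,9],"jaw": -1,"twist": 0.028},{"xyz": [23,65,18],"jaw": -1,"twist": 0.028},{"xyz": [23,65,18],"jaw": -1,"twist": 0.028},{"xyz": [23,65,18],"jaw": -1,"twist": 0.028}]}}

```text
time: 39.95
ee_pos: [0.4943, -0.0101, 0.1801]
tcp_rot: [178.7, -0.0, 168.6]
wrist_force: [-0.4, -0.4, -2.3]
opening: 0.0455
grasp_force: 63.3
```

```bash
python3 go.py .4937 -.0083 .052 168.3
```

```text
39.95 [ 0.4943 -0.0101  0.1801] [ 1.7866e+02 -2.0000e-02  1.6859e+02] q [-2.  -3.5 -3.1 90.2  1.3  9.5]
shift mm [  0.9  -1.4 128.1] twist 0.005
```

Emit:
{"api": "apply_moves", "payload": {"motion": [{"xyz": [1,0,40],"jaw": -1,"twist": 0.005},{"xyz": [1,-1,80],"jaw": -1,"twist": 0.005},{"xyz": [1,-1.5,105],"jaw": -1,"twist": 0.005},{"xyz": [1,-1.5,120],"jaw": -1,"twist": 0.005},{"xyz": [1,-1.5,128],"jaw": -1,"twist": 0.005}]}}

```text
time: 40.58
ee_pos: [0.4937, -0.0087, 0.0519]
tcp_rot: [178.7, -0.0, 168.2]
wrist_force: [0.7, -0.3, -2.4]
opening: 0.0454
grasp_force: 63.2
```

Emit:
{"api": "apply_moves", "payload": {"motion": [{"xyz": [0,0,2],"jaw": -1,"twist": 0},{"xyz": [0,0,3],"jaw": -1,"twist": 0},{"xyz": [0,0,4],"jaw": -1,"twist": 0},{"xyz": [0,0,4],"jaw": -1,"twist": 0}]}}

```text
time: 41.08
ee_pos: [0.4938, -0.0081, 0.0485]
tcp_rot: [178.6, 0.0, 168.3]
wrist_force: [0.5, -0.2, -2.4]
opening: 0.0448
grasp_force: 63.2
```

```bash
python3 go.py .4937 -.0083 .046 168.3
```

```text
41.075 [ 0.4938 -0.0081  0.0485] [1.7864e+02 1.0000e-02 1.6828e+02] q [ -1.7  -2.7 -16.9  75.5   1.3  10. ]
shift mm [ 0.1 -0.2  2.5] twist -0.0
```

Emit:
{"api": "apply_moves", "payload": {"motion": [{"xyz": [0,0,1.5],"jaw": -1,"twist": 0},{"xyz": [0,0,2.5],"jaw": -1,"twist": 0},{"xyz": [0,0,2.5],"jaw": -1,"twist": 0}]}}

```text
time: 41.45
ee_pos: [0.4939, -0.0081, 0.0469]
tcp_rot: [178.6, 0.1, 168.3]
wrist_force: [-4.6, 0.2, 7.2]
opening: 0.045
grasp_force: 64.6
```

Emit:
{"api": "apply_moves", "payload": {"motion": [{"xyz": [0,0,0],"jaw": 1,"twist": 0},{"xyz": [0,0,0],"jaw": 1,"twist": 0},{"xyz": [0,0,0],"jaw": 1,"twist": 0},{"xyz": [0,0,0],"jaw": 1,"twist": 0}]}}

```text
time: 41.95
ee_pos: [0.4937, -0.0081, 0.0456]
tcp_rot: [178.6, -0.0, 168.3]
wrist_force: [0.2, 0.3, 0.4]
opening: 0.0851
grasp_force: 0.0
```

Emit:
{"api": "apply_moves", "payload": {"motion": [{"xyz": [0,0,-40],"jaw": 1,"twist": 0},{"xyz": [0,0,-90],"jaw": 1,"twist": 0},{"xyz": [0,0,-140],"jaw": 1,"twist": 0},{"xyz": [0,0,-190],"jaw": 1,"twist": 0},{"xyz": [0,0,-230],"jaw": 1,"twist": 0}]}}

```text
time: 42.58
ee_pos: [0.4927, -0.0135, 0.2778]
tcp_rot: [178.6, 0.1, 168.3]
wrist_force: [0.5, 0.3, -0.7]
opening: 0.0856
grasp_force: 0.0
```

```bash
python3 dock.py green;  python3 go.py .5872 -.0277 .25 132.3
```

```text
n 3227 ctr [0.4 0.4] size [46.  75.3] ang 89.5 slope [0.005 0.003] z 43.8
42.625 [ 0.4933 -0.0136  0.2824] [178.58   0.37 168.27] q [ -2.4  -1.6  10.2 101.2   1.3   9.4]
shift mm [-94.6   4.4  33.1] twist 0.628
```

All three are seated. Two clicks remain, and I'll do them in one grasp from the reversed wrist angle.

Emit:
{"api": "apply_moves", "payload": {"motion": [{"xyz": [-30,2,0],"jaw": 1,"twist": -0.18},{"xyz": [-60,4,0],"jaw": 1,"twist": -0.36},{"xyz": [-94.5,4,0],"jaw": 1,"twist": -0.54},{"xyz": [-94.5,4,16],"jaw": 1,"twist": -0.72},{"xyz": [-94.5,4,33],"jaw": 1,"twist": -0.9}]}}

```text
time: 43.25
ee_pos: [0.5866, -0.028, 0.2414]
tcp_rot: [179.1, 1.0, -139.8]
wrist_force: [-0.1, 0.5, -0.2]
opening: 0.0854
grasp_force: 0.0
```

Emit:
{"api": "apply_moves", "payload": {"motion": [{"xyz": [0,0,0],"jaw": 1,"twist": -0.18},{"xyz": [0,0,0],"jaw": 1,"twist": -0.36},{"xyz": [0,0,0],"jaw": 1,"twist": -0.54},{"xyz": [0,0,0],"jaw": 1,"twist": -0.72},{"xyz": [0,0,0],"jaw": 1,"twist": -0.9}]}}

```text
time: 43.88
ee_pos: [0.5861, -0.0279, 0.2423]
tcp_rot: [-179.7, 1.3, -88.2]
wrist_force: [1.4, -0.3, 0.3]
opening: 0.0855
grasp_force: 0.0
```

Emit:
{"api": "apply_moves", "payload": {"motion": [{"xyz": [0,0,0],"jaw": 1,"twist": -0.18},{"xyz": [0,0,0],"jaw": 1,"twist": -0.36},{"xyz": [0,0,0],"jaw": 1,"twist": -0.54},{"xyz": [0,0,0],"jaw": 1,"twist": -0.713},{"xyz": [0,0,0],"jaw": 1,"twist": -0.713}]}}

```text
time: 44.5
ee_pos: [0.5861, -0.0279, 0.2424]
tcp_rot: [-178.9, 0.8, -47.8]
wrist_force: [-0.1, 0.2, -0.7]
opening: 0.0855
grasp_force: 0.0
```

```bash
python3 go.py .5872 -.0277 .140 312.3
```

```text
44.5 [ 0.5861 -0.0279  0.2424] [-178.93    0.83  -47.8 ] q [  -3.4   10.5   18.5   97.8    1.3 -135.6]
shift mm [  2.    0.9 102.4] twist -0.002
```

Emit:
{"api": "apply_moves", "payload": {"motion": [{"xyz": [2,1,40],"jaw": 1,"twist": 0},{"xyz": [2,1,75],"jaw": 1,"twist": 0},{"xyz": [2,1,102],"jaw": 1,"twist": 0},{"xyz": [2,1,102],"jaw": 1,"twist": 0},{"xyz": [2,1,102],"jaw": -1,"twist": 0}]}}

```text
time: 45.12
ee_pos: [0.5876, -0.0278, 0.142]
tcp_rot: [-178.9, 0.8, -47.8]
wrist_force: [0.5, -0.7, 0.8]
opening: 0.0703
grasp_force: 0.0
```

Emit:
{"api": "apply_moves", "payload": {"motion": [{"xyz": [0,0,0],"jaw": -1,"twist": 0},{"xyz": [0,0,0],"jaw": -1,"twist": 0},{"xyz": [0,0,0],"jaw": -1,"twist": 0},{"xyz": [0,0,0],"jaw": -1,"twist": 0},{"xyz": [0,0,0],"jaw": -1,"twist": 0}]}}

```text
time: 45.75
ee_pos: [0.5872, -0.028, 0.1413]
tcp_rot: [-178.9, 0.8, -47.7]
wrist_force: [-0.9, -0.4, 5.0]
opening: 0.0129
grasp_force: 60.2
```

Emit:
{"api": "apply_moves", "payload": {"motion": [{"xyz": [0,0,0],"jaw": -1,"twist": 0},{"xyz": [0,0,0],"jaw": -1,"twist": 0.17},{"xyz": [0,0,0],"jaw": -1,"twist": 0.34},{"xyz": [0,0,0],"jaw": -1,"twist": 0.51},{"xyz": [0,0,0],"jaw": -1,"twist": 0.68}]}}

```text
time: 46.38
ee_pos: [0.5859, -0.0285, 0.1413]
tcp_rot: [-179.8, 1.2, -87.0]
wrist_force: [-10.9, -4.1, 8.4]
opening: 0.0131
grasp_force: 60.4
```

Emit:
{"api": "apply_moves", "payload": {"motion": [{"xyz": [0,0,0],"jaw": -1,"twist": 0.17},{"xyz": [0,0,0],"jaw": -1,"twist": 0.34},{"xyz": [0,0,0],"jaw": -1,"twist": 0.51},{"xyz": [0,0,0],"jaw": -1,"twist": 0.58},{"xyz": [0,0,0],"jaw": -1,"twist": 0.58}]}}

```text
time: 47.0
ee_pos: [0.5847, -0.0283, 0.1413]
tcp_rot: [179.4, 1.1, -120.0]
wrist_force: [-18.5, -2.6, 9.9]
opening: 0.0131
grasp_force: 61.6
```

Emit:
{"api": "apply_moves", "payload": {"motion": [{"xyz": [0,0,0],"jaw": -0.2,"twist": 0},{"xyz": [0,0,0],"jaw": -0.2,"twist": 0},{"xyz": [0,0,0],"jaw": -0.2,"twist": 0},{"xyz": [0,0,0],"jaw": -1,"twist": 0},{"xyz": [0,0,0],"jaw": -1,"twist": 0}]}}

```text
time: 47.62
ee_pos: [0.5855, -0.0267, 0.1408]
tcp_rot: [179.3, 1.3, -119.9]
wrist_force: [-12.4, 6.1, 4.2]
opening: 0.0135
grasp_force: 62.5
```

Emit:
{"api": "apply_moves", "payload": {"motion": [{"xyz": [0,0,0],"jaw": -1,"twist": 0},{"xyz": [0,0,0],"jaw": -1,"twist": 0},{"xyz": [0,0,0],"jaw": -1,"twist": 0.17},{"xyz": [0,0,0],"jaw": -1,"twist": 0.34},{"xyz": [0,0,0],"jaw": -1,"twist": 0.51}]}}

```text
time: 48.25
ee_pos: [0.5854, -0.0266, 0.1408]
tcp_rot: [178.8, 0.8, -149.4]
wrist_force: [-13.8, 6.8, 3.7]
opening: 0.013
grasp_force: 64.8
```

Emit:
{"api": "apply_moves", "payload": {"motion": [{"xyz": [0,0,0],"jaw": -1,"twist": 0.17},{"xyz": [0,0,0],"jaw": -1,"twist": 0.34},{"xyz": [0,0,0],"jaw": -1,"twist": 0.51},{"xyz": [0,0,0],"jaw": -1,"twist": 0.68},{"xyz": [0,0,0],"jaw": -1,"twist": 0.74}]}}

```text
time: 48.88
ee_pos: [0.5853, -0.0263, 0.1407]
tcp_rot: [178.6, -0.2, 168.3]
wrist_force: [-12.5, 9.8, 3.8]
opening: 0.0133
grasp_force: 66.3
```

Emit:
{"api": "apply_moves", "payload": {"motion": [{"xyz": [0,0,0],"jaw": -1,"twist": 0},{"xyz": [0,0,0],"jaw": 1,"twist": 0},{"xyz": [0,0,0],"jaw": 1,"twist": 0},{"xyz": [0,0,0],"jaw": 1,"twist": 0}]}}

```text
time: 49.38
ee_pos: [0.5873, -0.0279, 0.1406]
tcp_rot: [178.6, -0.0, 168.4]
wrist_force: [0.1, 0.4, -0.1]
opening: 0.067
grasp_force: 0.0
```

Emit:
{"api": "apply_moves", "payload": {"motion": [{"xyz": [0,0,-50],"jaw": 1,"twist": 0},{"xyz": [20,0,-100],"jaw": 1,"twist": 0},{"xyz": [40,0,-150],"jaw": 1,"twist": 0},{"xyz": [60,0,-200],"jaw": 1,"twist": 0},{"xyz": [60,0,-230],"jaw": 1,"twist": 0}]}}

```text
time: 50.0
ee_pos: [0.5264, -0.021, 0.3743]
tcp_rot: [178.6, 0.2, 168.4]
wrist_force: [1.2, -0.1, 0.5]
opening: 0.0854
grasp_force: 0.0
```

Emit:
{"api": "apply_moves", "payload": {"motion": [{"xyz": [0,0,0],"jaw": 1,"twist": 0},{"xyz": [0,0,0],"jaw": 1,"twist": 0},{"xyz": [0,0,0],"jaw": 1,"twist": 0}]}}

```text
time: 50.38
ee_pos: [0.5273, -0.0211, 0.3692]
tcp_rot: [178.7, -0.1, 168.4]
wrist_force: [-0.1, 1.2, -0.3]
opening: 0.0855
grasp_force: 0.0
```

Run:
```python
from h import *
P=camera_params("wrist");p,d=camera("wrist");cv2.imwrite("pics/f1.png",p[:,:,::-1])
vv,uu=np.nonzero(d>0); X=fromdepth(P,np.c_[uu,vv],d[vv,uu])
m=(X[:,2]>.176)&(X[:,2]<.19)&(d[vv,uu]>.2)&(np.hypot(X[:,0]-.587,X[:,1]+.028)<.06); print("bar",m.sum(),cv2.minAreaRect(X[m][:,:2].astype(np.float32)))
x=np.array([np.cos(np.radians(-11.7)),np.sin(np.radians(-11.7))]); F=np.array([.5868,-.0277])-.133*x
m=(X[:,2]>.072)&(X[:,2]<.09)&(np.hypot(*(X[:,:2]-F).T)<.07); print("panel",m.sum(),cv2.minAreaRect(X[m][:,:2].astype(np.float32)) if m.sum() else 0,"expected",F)
print(sensors.get_obs()["time"],sensors.get_obs()["ee_pos"])
```

```text
bar 696 ((0.5856798887252808, -0.02728775143623352), (0.01358762476593256, 0.058577802032232285), 78.85041046142578)
panel 380 ((0.4565320909023285, -0.0016195140779018402), (0.08808672428131104, 0.005851726047694683), 78.45687103271484) expected [ 0.45656337 -0.00072929]
50.425 [ 0.52726992 -0.02110038  0.36937992]
```

View pics/f1.png

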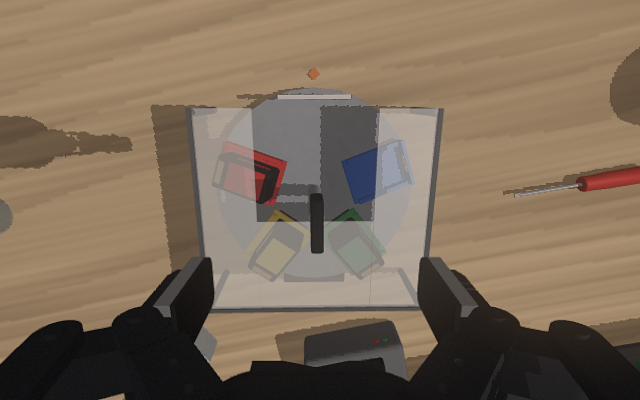

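The panel is at the front (314,97) and the packs are in their docks at (252,170), (278,243) and (355,243). I'll overlay the expected outlines to confirm.

Run:
```python
from h import *
P=camera_params("wrist");p,d=camera("wrist");s=4;x0,y0=200,125;c=cv2.resize(p[y0:y0+165,x0:x0+200],None,fx=s,fy=s)[:,:,::-1].copy()*1
for k in (1,2,3):
    Z=Ro.from_euler("z",-11.7+72*k,degrees=True); D=np.array([.5865,-.0275,0])+Z.apply([-.095,0,.036]); R=Z*Ro.from_euler("y",-.22)
    q=np.array([[a*.038-.001,b*.023,.044] for a,b in((1,1),(1,-1),(-1,-1),(-1,1))])
    cv2.polylines(c,[((project(P,D+R.apply(q))-[x0,y0]+.5)*s).astype(np.int32)],1,(255,0,255),1)
cv2.imwrite("pics/f2.png",c[:600])
```

```text
(no output)
```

View pics/f2.png

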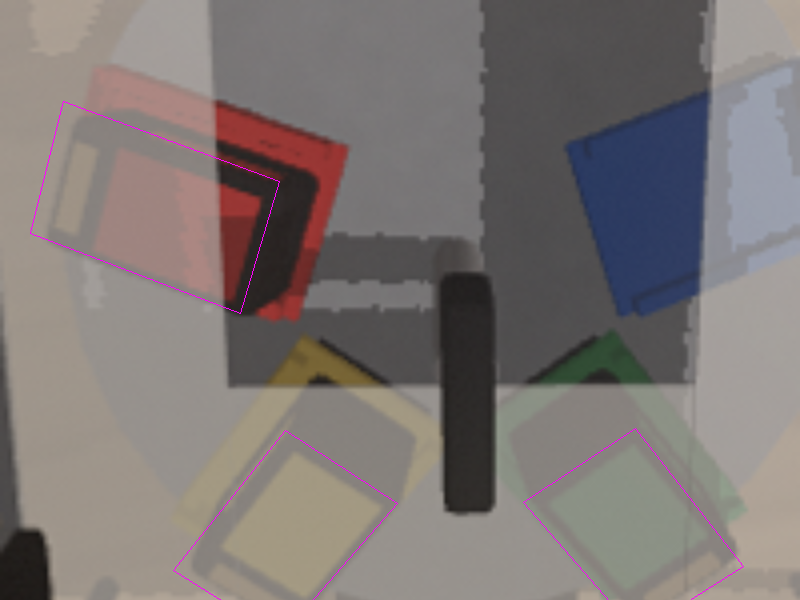

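The packs line up with the outlines, their brass ends outward at the lips, and the robot is clear. I'll hand it in.

```bash
python3 -c "
from workcell import bot; print(bot.job_done())"
```

```text
the job is handed in; nothing more can be done
None
```

The red, yellow and green packs are on their own docks, contacts at the lip, the white panel is clicked in at the front, and the job is handed in; no blue pack was on the bench, and no verdict came back.

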